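Turn the battery module over in its clamping fixture

ROBOT

A 7-joint arm with a two-finger parallel gripper is mounted at the origin on the work surface. World frame = base frame: x ahead of the robot, y to its left, z up, the work surface at z = 0. Lengths are in mm, angles in rad, forces in N, time in s.
With the tool pointing down it reaches from about 400 to 875 mm from the base axis. Payload 4.4 kg.
Tool frame: the origin (TCP) lies at the very end of the fingers, on their centre line; the grasp point (between the pads) lies 19 mm behind it; y points along the fingers, z is the direction in which the jaws open and shut, and the axes are right-handed (so a half turn about y gives the same grasp; the last joint's range is limited). The gripper opens to 85 mm and grips with 20 to 120 N. Pads are 22 mm wide; open, the fingers measure 114 mm over their backs; the gripper's body (76 mm by 85 mm) begins 54 mm behind the grasp point. The pads swing forward as they close: fully open they stand 13 mm farther back than shut.
Start: joints at [1.059, 0.628, 0.038, 1.517, -0.027, 0.996, -0.02], TCP at [280.295, -586.475, 231.313] pointing down, gripper open.
Joint ranges: [-3.06, 3.06], [-0.37, 2.12], [-1.25, 1.32], [0.18, 2.47], [-1.1, 4.24], [0.23, 1.98], [-2.94, 2.94]. Speed limits (rad/s): [2.57, 2.57, 3.14, 3.14, 3.14, 3.14, 3.14].

INTERFACE

Orientations are given as [roll, pitch, yaw] about the fixed x, y, z axes, in that order (R = Rz(yaw) Ry(pitch) Rx(roll)).
In Python, from cell import * gives the robot as it stands.
- The arm moves only by the tool apply_moves, never from a script. Its argument "targets" is a list of rows, each a list of 6 numbers: the shift along the tool's x, y, z in units of 40 mm (1.0 is 40 mm), then the turn, a rotation vector about the tool's x, y, z in units of 8 degrees (1.0 is 8 degrees). A call has 1 to 12 rows; each row shifts and turns the commanded pose from where the row before left it, along the tool's axes as they then stand; what a row does not reach is not made up. A row lasts 1/8 s, in which the tool goes at most 62.5 mm and 10.7 degrees, less where a joint would pass 70% of its speed; a pose out of reach is approached as far as the arm can. A call is refused whole if a number of a shift passes 1 or a number of a turn 1, either way. A call with a gripper value outside its range is refused whole. "jaw" is the gripper command: -1 is shut, 1 is fully open, values between are in proportion, set as the call begins (left out, the last holds). The fingers move at their own pace and stop on an object; the grip force is fixed at half the most. Time passes only in rows, so rows that do not move let the fingers close. It gives the time, the measured TCP pose, the force and the opening at its end, in the units of the state.
- read_state(): the state, without advancing time (a new reading comes with each control period).
- get_image(name): name is "scene" or "top" or "wrist"; returns the picture (420x560x3 uint8, red, green, blue); there is no depth.
- calibration(name): a dict with "fx", "fy", "cx", "cy" (pixels), "k1" (the pictures are not rectified: a ray, as slopes to the right and down, at radius r is drawn at 1 + k1 r^2 times it, then the intrinsics apply), "world_from_camera" (4x4, takes a point from camera to world coordinates). Camera axes: x right, y down, z forward; pixel columns grow to the right and rows downward; lengths in mm; the calibration is good to about 2 mm. A picture is of the moment at which its call begins: read the wrist's pose just before it. calibration takes no time and is no camera call; for the wrist camera it gives the pose at the moment of the call.
- finish_job(): hands the job in, once; it reports no verdict.
The state is a dict: "clock": time; "qpos": joint angles; "qd": joint speeds; "tau": joint torques, N m; "eef_pos": TCP position; "tool_rot": TCP orientation; "force": force on the tool from outside, world axes, zero at the start; "torque": the same for the moment, N m; "width": finger opening in mm.
Only numpy, scipy, OpenCV 4.12 (cv2) and the standard library are available. Lean on these libraries where they do the work, as an engineer would, in place of code of your own. Each camera call takes 0.05 s, during which the arm holds its last target. There are 200 camera calls.

TASK

The glue under the press weights has set, so get this flat battery module ready for work on its other face. Put every press weight that stands on it into the wooden tray, loosen the clamp knob and slide the side jaw well back; then turn the module over, standing it up against the backstop and lowering it gently so that it never flops down. Leave it sheet side down and flat on the bed, home against the backstop and the fixed side stop, with the jaw slid up against it and the knob tightened again, the weights in the tray and the other things on the bench where they were.

Things in the scene. Friction and masses are not known exactly. Their poses are not given: they have to be found in the camera images.
- fixture: Fixed clamping fixture, yaw 1.37 to 1.77. Origin on the bench under the seat's centre; x to the backstop (robot's left), y to the fixed side stop (robot side). Bed top z 40 mm, x -35..70, y -50..50: the module's near edge overhangs by 35, 40 free under it. Backstop: wall, face x 70.5, 12 thick, y +-56, top z 115. Side stop: face y 55.5, 12 thick, x -30..50, top z 52. Jaw at -y.
- module: Battery module, rigid slab 140 (x) by 110 (y) by 22 mm, 0.4-0.65 kg, lilac cells in black frames. Origin at its centre. +z face: pale sheet; -z face: green circuit board. Starts +z up in the fixture, axes parallel to it, bottom at 40 mm. Too wide to grasp flat; on edge, grip its 22 mm. Must end +z down, either end at the backstop. Turning faster than 8 rad/s (free edge falling 40 mm) spoils it.
- jaw (a joint): Side jaw, slide in m: 0 = jaw face 111 mm from the fixed stop's face (snug on the 110 mm module), growing as it slides away (fixture -y), limits -0.004 and 0.045. With the knob loose it slides with 2 to 5 N and stays where it is left; well back means over 0.02; closed, below 0.004. With the knob tight it holds against 20 N.
- jaw_face (a point): Centre of the jaw's face, at fixture x 10 mm, 47 mm above the bench. Jaw bar 80 long (fixture x), 12 thick, 40 to 54 mm above the bench. Outside it the carriage (46 wide in fixture x, reaching 75 mm beyond the face, top at 53.5 mm) carries the knob, its axis 49.5 mm beyond the face and at fixture x 5 mm.
- clamp_knob (a joint): Black T-bar clamp knob on the jaw's carriage, upright axis, in rad: 0 = tight (end stop), growing counter-clockwise seen from above as it loosens, up to 1.6. It grips the rail below about 0.5 and locks the jaw from 0.2 down. Friction about 0.1 N m. Loosened: past 1.0; tightened: below 0.25.
- knob_grip (a point): Middle of the knob's bar, on the knob's axis, 74.5 mm above the bench; it moves with the jaw. The bar is 56 long, 13 thick and 22 high; its length lies along this point's y axis (along the fixture's y when tight). Grip it across the 13 mm.
- weight0: Press weight, one of one to three standing on the module (None if absent): steel, 0.10 to 0.18 kg, a disc 32 mm across and 18 high with a round grip knob 16 mm across on top, 38 mm high in all. Origin at the centre of its underside, z up through the knob.
- weight1: Press weight, one of one to three standing on the module (None if absent): steel, 0.10 to 0.18 kg, a disc 32 mm across and 18 high with a round grip knob 16 mm across on top, 38 mm high in all. Origin at the centre of its underside, z up through the knob.
- weight2: Press weight, one of one to three standing on the module (None if absent): steel, 0.10 to 0.18 kg, a disc 32 mm across and 18 high with a round grip knob 16 mm across on top, 38 mm high in all. Origin at the centre of its underside, z up through the knob.
- tray: Fixed open wooden tray for the weights, 80 (x) by 180 (y) mm outside, 22 high, walls and floor 4 thick (floor top at z 4). Origin at the centre of its underside. The tray and the phone change places from start to start.
- phone: Phone lying flat, 75 by 155 by 9 mm, black; leave it alone. Origin at the centre of its underside.
- cell_a: Single lilac battery cell standing on the bench, 18 mm across, 65 high; leave it alone. Origin at the centre of its underside.
- cell_b: Single lilac battery cell standing on the bench, 18 mm across, 65 high; leave it alone. Origin at the centre of its underside.
- cell_c: Single lilac battery cell standing on the bench, 18 mm across, 65 high; leave it alone. Origin at the centre of its underside.
- tape_roll: Roll of amber tape lying flat, 90 mm across, 19 high; leave it alone. Origin at the centre of its underside.
- cutters: Small side cutters with teal grips lying flat, about 120 mm long, 12 high; leave them alone. Origin at the pivot.
- driver: Screwdriver lying flat, 160 mm long, 26 high, grey handle; leave it alone. Origin under its middle.
There are look-alikes about, which are no part of the job. Leave any pink look-alike of the weight2 alone. There is more than one size of the module; the job needs the smaller.

How it is judged (in metres and radians):
On the way, in this order (a step that is already met when the one before it is completed fails the run):
1. every press weight is in the tray, the clamp knob is loosened and the jaw is slid back, with the module still sheet side up (x of weight0 in the frame of tray between -0.036 and 0.036 m and y of weight0 in the frame of tray between -0.086 and 0.086 m and z of each of weight0, weight1, weight2 in the frame of tray below 0.03 m and x of weight1 in the frame of tray between -0.036 and 0.036 m and y of weight1 in the frame of tray between -0.086 and 0.086 m and x of weight2 in the frame of tray between -0.036 and 0.036 m and y of weight2 in the frame of tray between -0.086 and 0.086 m and value of joint clamp_knob above 1 rad and value of joint jaw above 0.02 m and angle between module's own z axis and vertical below 0.25 rad), for 0.2 s.
2. the module lies turned over, flat on the bed, with the jaw still back (angle between module's own z axis and vertical above 3.04 rad and height (world z) of module between 0.046 and 0.056 m and value of joint jaw above 0.012 m and x of module in the frame of fixture between -0.03 and 0.03 m and y of module in the frame of fixture between -0.05 and 0.05 m), for 0.3 s.
At the end, for the whole second after the job is handed in: Module sheet side down, flat on the bed (3 mm, 3.5 deg), square to 0.05 rad, within 6 mm (x) and 5 mm (y) of home at backstop and fixed stop; jaw below 4 mm, knob below 0.25 rad; every weight at rest in the tray; nothing else moved over 30 mm (angle between module's own z axis and vertical above 3.08 rad and height (world z) of module between 0.048 and 0.054 m and angle between the x axis of module and the x axis of fixture, either way round below 0.05 rad and x of module in the frame of fixture between -0.006 and 0.006 m and y of module in the frame of fixture between -0.005 and 0.005 m and value of joint jaw below 0.004 m and value of joint clamp_knob below 0.25 rad and linear speed of module below 0.02 m/s and x of weight0 in the frame of tray between -0.036 and 0.036 m and y of weight0 in the frame of tray between -0.086 and 0.086 m and z of each of weight0, weight1, weight2 in the frame of tray below 0.03 m and x of weight1 in the frame of tray between -0.036 and 0.036 m and y of weight1 in the frame of tray between -0.086 and 0.086 m and x of weight2 in the frame of tray between -0.036 and 0.036 m and y of weight2 in the frame of tray between -0.086 and 0.086 m and linear speed of each of weight0, weight1, weight2 below 0.03 m/s); the robot touches nothing.
It fails at once if the module flops down (turns faster than 8 rad/s) (angular speed of module above 8 rad/s).
It fails at once if the module falls off the fixture on to the bench (height (world z) of module below 0.03 m).
It fails at once if a bystander (phone, cell, tape, cutters, screwdriver) is moved more than 30 mm (distance of any of phone, cell_a, cell_b, cell_c, tape_roll, cutters, driver from where it was at the start of the episode above 0.03 m).
Of weight0, weight1, weight2 only 1 to 3 are there at a start; the rules pass over those that are not, and their reading is None.
At some moment in a run one of weight0, weight1, weight2 may be knocked a few centimetres aside while the robot is not near it.
It also fails if it takes over 210 s, if anything falls off the work surface, if the arm or the gripper's body presses on something with over 40 N, if the wrist force passes 120 N, or if a joint passes its speed limit or range.

## Working session

There is one attempt and no reset: what is moved stays moved. The work goes in short steps, Python scripts to look and compute and a tool call to move; the robot and the scene stay as the last step left them, time stands still between calls to the robot, and variables do not carry over. Pictures are saved under pics/ and viewed, about 12 in all and at most 16, crops included, and the job is handed in when it is done.

Besides the shell and the picture viewer there is one more tool, called after "Emit:" by a JSON object that holds its "name" and its "arguments". apply_moves: Moves the arm, as the interface text tells. Its arguments: {"type":"object","properties":{"targets":{"type":"array"},"jaw":{"type":"number"}},"required":["targets"]}

```bash
ls; mkdir -p pics
python3 - <<'E'
from cell import *
import cv2,numpy as np
np.set_printoptions(precision=3,suppress=True)
s=read_state();print(s)
for n in("scene","top"):
    im=get_image(n);cv2.imwrite(f"pics/{n}0.png",cv2.cvtColor(im,cv2.COLOR_RGB2BGR))
    print(n,calibration(n))
E
```

```text
pics
{'clock': 0.0, 'qpos': array([ 1.059,  0.629,  0.038,  1.518, -0.027,  0.996, -0.02 ]), 'qd': array([-0.001,  0.   ,  0.001,  0.002,  0.001,  0.   , -0.001]), 'tau': array([  0.001, -56.341,   1.227, -19.344,   0.011,   0.011,  -0.   ]), 'eef_pos': array([ 280.017, -585.892,  230.376]), 'tool_rot': array([-1.573, -0.   , -2.696]), 'force': array([-0.265, -0.343,  0.287]), 'torque': array([ 0.022, -0.   , -0.031]), 'width': 85.48431954899539}
scene {'fx': 440.6076246565455, 'fy': 440.6076246565455, 'cx': 273.5145209809293, 'cy': 200.61583913481383, 'k1': -0.13933447601741128, 'world_from_camera': array([[  -0.066,    0.549,   -0.833, 1313.567],
       [   0.998,    0.047,   -0.047,   47.126],
       [   0.014,   -0.834,   -0.551,  595.832],
       [   0.   ,    0.   ,    0.   ,    1.   ]])}
top {'fx': 403.03785594167505, 'fy': 403.03785594167505, 'cx': 278.1399366619981, 'cy': 206.85772617885888, 'k1': -0.09896538515349325, 'world_from_camera': array([[   0.028,   -0.996,    0.088,  404.241],
       [  -1.   ,   -0.028,    0.009,  -17.393],
       [  -0.006,   -0.089,   -0.996, 1009.573],
       [   0.   ,    0.   ,    0.   ,    1.   ]])}
```

View pics/scene0.png

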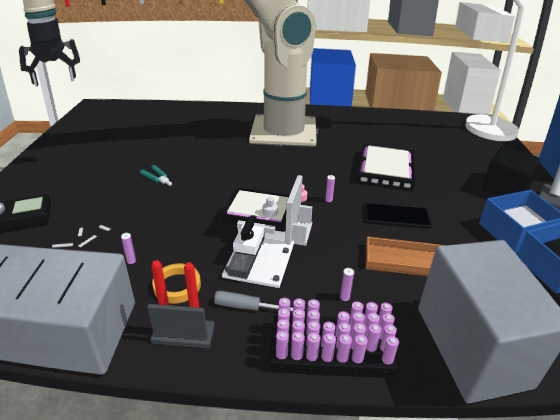

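View pics/top0.png

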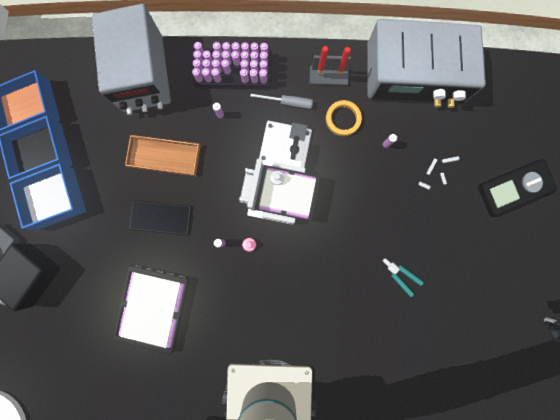

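```bash
cat > h.py <<'E'
from cell import *
import cv2,numpy as np
from scipy.spatial.transform import Rotation as Ro
np.set_printoptions(precision=3,suppress=True)
def und(c,uv):
    uv=np.atleast_2d(np.array(uv,float)); d=(uv-[c["cx"],c["cy"]])/[c["fx"],c["fy"]]
    u=d.copy()
    for _ in range(20): u=d/(1+c["k1"]*(u**2).sum(1,keepdims=True))
    return u
def ray(c,uv):
    u=und(c,uv);T=c["world_from_camera"]
    return T[:3,3],np.c_[u,np.ones(len(u))]@T[:3,:3].T
def onz(c,uv,z):
    o,d=ray(c,uv);return o+d*((z-o[2])/d[:,2])[:,None]
def proj(c,p):
    T=c["world_from_camera"];q=(np.atleast_2d(p)-T[:3,3])@T[:3,:3]
    u=q[:,:2]/q[:,2:];u=u*(1+c["k1"]*(u**2).sum(1,keepdims=True))
    return u*[c["fx"],c["fy"]]+[c["cx"],c["cy"]]
def tri(ca,a,cb,b):
    o1,d1=ray(ca,a);o2,d2=ray(cb,b);d1=d1[0];d2=d2[0]
    t=np.linalg.lstsq(np.c_[d1,-d2],o2-o1,rcond=None)[0]
    p,q=o1+t[0]*d1,o2+t[1]*d2;return (p+q)/2,np.linalg.norm(p-q)
def save(n,im): cv2.imwrite(f"pics/{n}.png",cv2.cvtColor(im,cv2.COLOR_RGB2BGR))
def crop(im,x0,y0,w,h,k): return cv2.resize(im[y0:y0+h,x0:x0+w],None,fx=k,fy=k,interpolation=cv2.INTER_CUBIC)
E
python3 - <<'E'
from h import *
t=cv2.cvtColor(cv2.imread("pics/top0.png"),cv2.COLOR_BGR2RGB);s=cv2.cvtColor(cv2.imread("pics/scene0.png"),cv2.COLOR_BGR2RGB)
a=crop(t,205,105,130,150,4);b=crop(s,205,165,130,125,4)[:, :]
a=cv2.resize(a,(400,461));b=cv2.resize(b,(400,385))
o=np.zeros((461,800,3),np.uint8);o[:,:400]=a;o[:385,400:]=b
save("crop0",o)
E
```

```text
(no output)
```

View pics/crop0.png

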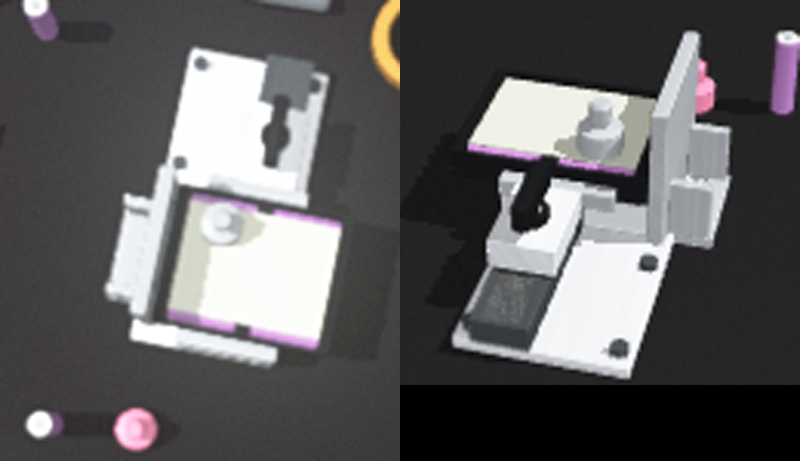

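Run:
```python
from h import *
t=calibration("top");k=400/130
f=lambda l:np.array(l)/k+[205,105]-0.33
m=onz(t,f([(342,222),(318,348),(165,312),(192,195)]),62);print(m)
print(np.linalg.norm(m-np.roll(m,-1,0),axis=1))
d=m[2]-m[1];print("yaw",np.arctan2(d[1],d[0])); d=m[3]-m[0];print("yaw",np.arctan2(d[1],d[0]))
print("weight knob top",onz(t,f([(228,218)]),100),"disc",onz(t,f([(221,225)]),80))
print("knob bar ends",onz(t,f([(281,98),(273,166),(276,137)]),85))
print("tray",onz(t,[(126,136),(200,140),(198,176),(126,171)],22))
print("phone",onz(t,[(133,202),(190,205),(188,235),(130,231)],9))
print("cells",onz(t,[(218,106),(392,136),(217,243)],65),"pink",onz(t,[(249,244)],38))
w=calibration("wrist");s=read_state();R=Ro.from_euler("xyz",s["tool_rot"]).as_matrix()
T=w["world_from_camera"];print("cam in tool",R.T@(T[:3,3]-s["eef_pos"]),R.T@T[:3,:3],w["fx"],R)
```

```text
[[562.514 -96.397  62.   ]
 [464.502 -79.936  62.   ]
 [488.896  38.053  62.   ]
 [580.442  20.156  62.   ]]
[ 99.384 120.484  93.279 117.924]
yaw 1.3669177194886617
yaw 1.418167508391169
weight knob top [[556.795  -8.6   100.   ]] disc [[554.638  -3.255  80.   ]]
knob bar ends [[653.087 -46.241  85.   ]
 [600.123 -41.407  85.   ]
 [622.606 -43.145  85.   ]]
tray [[662.522 384.717  22.   ]
 [655.274 192.89   22.   ]
 [563.482 193.292  22.   ]
 [572.054 378.096  22.   ]]
phone [[495.155 359.696   9.   ]
 [491.56  212.815   9.   ]
 [416.336 214.367   9.   ]
 [421.575 363.15    9.   ]]
cells [[ 729.97   144.2     65.   ]
 [ 667.321 -278.687   65.   ]
 [ 399.069  131.945   65.   ]] pink [[398.874  58.861  38.   ]]
cam in tool [ -72.726 -142.971   -0.731] [[-0.     0.956  0.294]
 [ 0.    -0.294  0.956]
 [ 1.     0.     0.   ]] 299.7254030883023 [[-0.902 -0.001  0.431]
 [-0.431  0.002 -0.902]
 [ 0.    -1.    -0.002]]
```

```bash
cat >> h.py <<'E'
YAW=1.39; O=np.array([524,-29.5,0.])
def F(yaw=None):
    y=YAW if yaw is None else yaw
    return Ro.from_euler("z",y).as_matrix()
def fw(p): return O+F()@np.array(p,float)        # fixture->world
def wf(p): return F().T@(np.array(p,float)-O)
def toolR(y,z):                                   # tool axes (in fixture frame) -> world R
    y=np.array(y,float);y/=np.linalg.norm(y);z=np.array(z,float);z-=y*(y@z);z/=np.linalg.norm(z)
    return F()@np.c_[np.cross(y,z),y,z]
def rows(p0,R0,p1,R1,n=None,dec=2,rep=True):
    """straight line + slerp; each row as tool-frame shift/turn in units"""
    rv=Ro.from_matrix(R0.T@R1).as_rotvec(); L=np.linalg.norm(np.array(p1)-p0); A=np.degrees(np.linalg.norm(rv))
    if n is None: n=int(max(np.ceil(L/39),np.ceil(A/7.9),1))
    out=[];p=np.array(p0,float);R=R0.copy()
    for i in range(1,n+1):
        pt=np.array(p0)+(np.array(p1)-p0)*i/n; Rt=R0@Ro.from_rotvec(rv*i/n).as_matrix()
        r=np.r_[R.T@(pt-p)/40, np.degrees(Ro.from_matrix(R.T@Rt).as_rotvec())/8].round(dec)+0.
        out.append(r.tolist()); p=p+R@r[:3]*40; R=R@Ro.from_rotvec(np.radians(r[3:]*8)).as_matrix()
    print(str(out).replace(" ","")); print("n",n,"end",p); return p,R
def cur():
    s=read_state();return s["eef_pos"],Ro.from_euler("xyz",s["tool_rot"]).as_matrix()
E
python3 - <<'E'
from h import *
p,R=cur()
rows(p,R,[590,-60,300],toolR([0,0,-1],[0,-1,0]))
E
```

```text
[[-0.79,-0.11,-0.53,0.0,-0.42,0.0],[-0.82,-0.11,-0.49,0.0,-0.43,0.0],[-0.85,-0.1,-0.43,0.0,-0.42,0.0],[-0.87,-0.11,-0.39,0.0,-0.42,0.0],[-0.9,-0.11,-0.33,0.0,-0.42,0.0],[-0.91,-0.11,-0.28,0.0,-0.43,0.0],[-0.93,-0.1,-0.23,0.0,-0.42,0.0],[-0.94,-0.11,-0.17,0.0,-0.42,0.0],[-0.94,-0.11,-0.11,0.01,-0.42,0.0],[-0.96,-0.11,-0.06,0.0,-0.43,0.0],[-0.95,-0.11,0.0,0.0,-0.42,0.0],[-0.95,-0.1,0.05,0.0,-0.42,0.0],[-0.95,-0.11,0.11,0.0,-0.42,0.0],[-0.94,-0.11,0.17,0.0,-0.43,-0.01],[-0.93,-0.11,0.22,0.0,-0.42,0.0],[-0.91,-0.11,0.27,0.0,-0.42,0.0]]
n 16 end [589.879 -59.982 300.106]
```

Emit:
{"name": "apply_moves", "arguments": {"targets": [[-0.8,-0.1,-0.5,0,-0.42,0],[-0.8,-0.1,-0.5,0,-0.42,0],[-0.85,-0.1,-0.45,0,-0.42,0],[-0.85,-0.1,-0.4,0,-0.42,0],[-0.9,-0.1,-0.35,0,-0.42,0],[-0.9,-0.1,-0.3,0,-0.42,0],[-0.95,-0.1,-0.25,0,-0.42,0],[-0.95,-0.1,-0.15,0,-0.42,0],[-0.95,-0.1,-0.1,0,-0.42,0],[-0.95,-0.1,-0.05,0,-0.42,0],[-0.95,-0.1,0,0,-0.42,0],[-0.95,-0.1,0.05,0,-0.42,0]]}}

```text
clock: 1.6
eef_pos: [512.6, -190.4, 279.1]
tool_rot: [-1.571, -0.0, -1.99]
force: [0.6, -0.4, 0.3]
width: 85.7
```

Emit:
{"name": "apply_moves", "arguments": {"targets": [[-0.95,-0.15,0.1,0,-0.42,0],[-0.95,-0.15,0.15,0,-0.42,0],[-0.95,-0.15,0.2,0,-0.42,0],[-0.95,-0.15,0.25,0,-0.42,0],[0,0,0,0,0,0],[0,0,0,0,0,0]]}}

```text
clock: 2.35
eef_pos: [587.9, -57.6, 302.8]
tool_rot: [-1.572, -0.001, -1.758]
force: [-0.1, -1.2, 0.1]
width: 85.1
```

Run:
```python
from h import *
s=read_state();print(s["eef_pos"],s["tool_rot"],s["qpos"],s["clock"])
c=calibration("wrist");im=get_image("wrist");save("w1raw",im);save("w1",cv2.resize(im,(800,600)))
```

```text
[587.938 -57.635 302.762] [-1.572 -0.001 -1.758] [ 0.225  0.483 -0.273  1.588  0.142  1.092 -0.271] 2.35
```

View pics/w1.png

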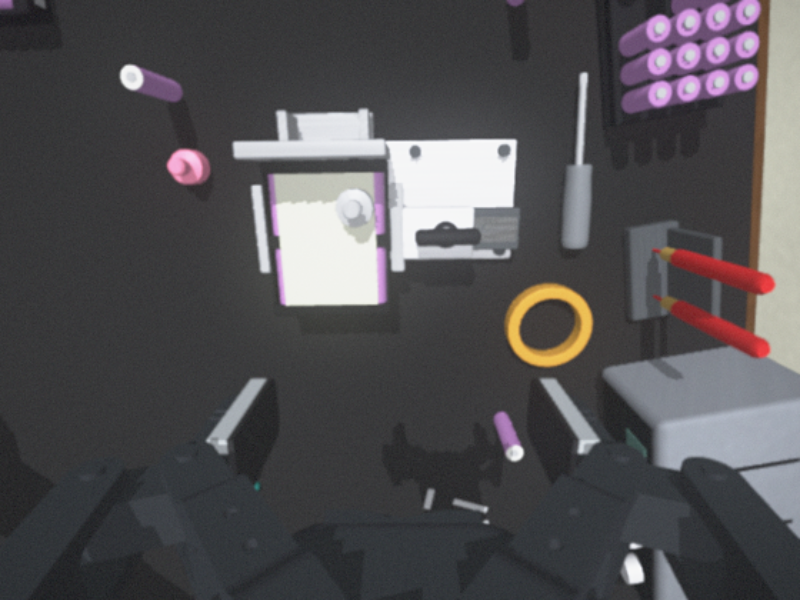

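Run:
```python
from h import *
c=calibration("wrist");g=lambda l:np.array(l)*.7
b=onz(c,g([(234,158),(385,156)]),115);print("backstop face",b);d=b[0]-b[1];print("len",np.linalg.norm(d),"yaw",np.arctan2(d[1],d[0])-np.pi/2)
k=onz(c,g([(417,237),(480,236.5)]),85);print("knob",k,k.mean(0),np.linalg.norm(k[0]-k[1]));d=k[0]-k[1];print("yaw",np.arctan2(d[1],d[0])-np.pi/2)
w=onz(c,g([(353,208)]),100);print("weight knob",w)
m=onz(c,g([(269,174),(383,172),(386,303),(279,306)]),62);print(m,m.mean(0))
im=cv2.cvtColor(cv2.imread("pics/w1raw.png"),cv2.COLOR_BGR2RGB)
p=onz(c,g([(390,140),(516,140),(511,258)]),10);print("base",p)
yaw=1.39
for yaw in(1.36,1.39,1.42):
  Fm=F(yaw); print(yaw,"O from backstop",b.mean(0)-Fm@[70.5,0,115],"from knob",k.mean(0)-Fm@[5,-105,85],"module",m.mean(0))
```

```text
backstop face [[479.471  47.963 115.   ]
 [588.794  28.228 115.   ]]
len 111.0901596398595 yaw 1.3922010169742598
knob [[601.404 -39.054  85.   ]
 [653.583 -48.534  85.   ]] [627.494 -43.794  85.   ] 53.03384796611891
yaw 1.3910787470172696
weight knob [[555.654  -4.713 100.   ]]
[[486.039  34.812  62.   ]
 [582.77   17.848  62.   ]
 [561.978 -97.94   62.   ]
 [462.403 -81.995  62.   ]] [523.297 -31.819  62.   ]
base [[592.907  45.688  10.   ]
 [711.243  23.308  10.   ]
 [693.264 -89.758  10.   ]]
1.36 O from backstop [519.381 -30.844   0.   ] from knob [523.772 -26.713   0.   ] module [523.297 -31.819  62.   ]
1.39 O from backstop [521.456 -31.256   0.   ] from knob [523.306 -29.832   0.   ] module [523.297 -31.819  62.   ]
1.42 O from backstop [523.542 -31.605   0.   ] from knob [522.934 -32.963   0.   ] module [523.297 -31.819  62.   ]
```

```bash
sed -i 's/^YAW=.*/YAW=1.391; O=np.array([522.8,-31.,0.])/' h.py
python3 - <<'E'
from h import *
p,R=cur();D=toolR([0,0,-1],[0,-1,0])
print(wf([555.5,-5,0]))
p,R=rows(p,R,[555.5,-5,125],D)
p,R=rows(p,R,[555.5,-5,83],D)
E
```

```text
[ 31.429 -27.523   0.   ]
[[-0.23,0.89,-0.21,0.0,-0.01,0.0],[-0.24,0.89,-0.2,0.0,-0.02,0.0],[-0.23,0.89,-0.21,0.01,-0.01,0.01],[-0.23,0.89,-0.21,0.0,-0.01,0.0],[-0.23,0.88,-0.21,0.0,-0.01,0.0]]
n 5 end [555.292  -5.127 125.174]
[[0.0,0.53,0.0,0.0,0.0,0.0],[0.0,0.52,0.0,0.0,0.0,0.0]]
n 2 end [555.298  -5.127  83.174]
```

Emit:
{"name": "apply_moves", "arguments": {"targets": [[-0.3,0.6,-0.25,0,0,0],[-0.3,0.8,-0.25,0,0,0],[-0.25,0.9,-0.25,0,0,0],[-0.2,0.9,-0.2,0,0,0],[-0.1,0.8,-0.1,0,0,0],[0,0.4,0,0,0,0],[0,0,0,0,0,0],[0,0,0,0,0,0]], "jaw": 0}}

```text
clock: 3.4
eef_pos: [556.9, -4.4, 128.4]
tool_rot: [-1.569, 0.0, -1.759]
force: [0.5, 0.1, 0.4]
width: 42.6
```

Run:
```python
from h import *
p,R=cur();D=toolR([0,0,-1],[0,-1,0]);print(p)
c=calibration("wrist");im=get_image("wrist");save("w2",im)
rows(p,R,[555.5,-5,83.5],D)
```

```text
[556.888  -4.449 128.386]
[[0.01,0.56,-0.02,-0.01,-0.03,0.0],[0.01,0.56,-0.01,-0.01,-0.03,0.0]]
n 2 end [555.628  -5.018  83.584]
```

View pics/w2.png

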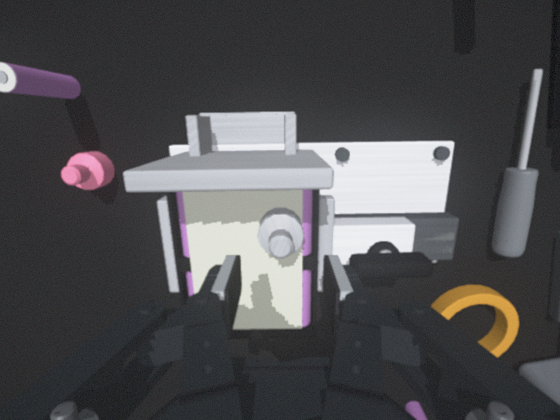

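The steel-grey weight, (280,237), stands on the module between the fingers; the pink look-alike is at (90,170) and stays. The larger module is the one at top-view (151,308).

Emit:
{"name": "apply_moves", "arguments": {"targets": [[0,0.55,-0.02,0,0,0],[0,0.55,-0.02,0,0,0],[0,0,0,0,0,0]]}}

```text
clock: 3.82
eef_pos: [553.8, -3.7, 83.1]
tool_rot: [-1.572, -0.0, -1.758]
force: [-0.1, 0.5, 0.4]
width: 42.5
```

Emit:
{"name": "apply_moves", "arguments": {"targets": [[0,0,0,0,0,0],[0,0,0,0,0,0],[0,0,0,0,0,0],[0,0,0,0,0,0],[0,0,0,0,0,0],[0,-0.5,0,0,0,0],[0,0,0,0,0,0]], "jaw": -1}}

```text
clock: 4.7
eef_pos: [555.2, -3.4, 104.4]
tool_rot: [-1.568, 0.001, -1.758]
force: [0.3, -0.8, -1.6]
width: 13.2
```

Run:
```python
from h import *
s=read_state();print(s["eef_pos"],s["force"],s["width"])
p,R=cur();D=toolR([0,0,-1],[0,-1,0]);T=[613,287]
t=calibration("top");im=get_image("top")
hsv=cv2.cvtColor(im,cv2.COLOR_RGB2HSV);m=cv2.inRange(hsv,(5,90,60),(18,230,255));m[:, :115]=0;m[:, 215:]=0;m[:120]=0;m[200:]=0
ct=max(cv2.findContours(m,0,2)[0],key=cv2.contourArea);b=cv2.boxPoints(cv2.minAreaRect(ct));w=onz(t,b,18);print(w,w.mean(0))
T=w.mean(0)[:2]
p1,R1=rows(p,R,[p[0],p[1],200],D)
p1,R1=rows(p1,R1,[T[0],T[1],200],D)
p1,R1=rows(p1,R1,[T[0],T[1],30],D)
```

```text
[555.156  -3.424 104.378] [ 0.29  -0.807 -1.574] 13.175903140985382
[[584.596 385.088  18.   ]
 [670.436 379.489  18.   ]
 [647.877 191.997  18.   ]
 [563.511 199.189  18.   ]] [616.605 288.941  18.   ]
[[0.0,-0.8,0.0,-0.01,-0.02,0.0],[0.0,-0.79,0.0,0.0,-0.01,0.0],[0.0,-0.8,0.0,-0.01,-0.02,0.0]]
n 3 end [554.998  -3.457 199.978]
[[-0.93,0.0,0.03,0.0,0.0,0.0],[-0.94,0.0,0.02,0.0,0.0,0.0],[-0.93,0.0,0.03,0.0,0.0,0.0],[-0.93,0.0,0.02,0.0,0.0,0.0],[-0.94,0.0,0.03,0.0,0.0,0.0],[-0.93,0.0,0.03,0.0,0.0,0.0],[-0.93,0.0,0.02,0.0,0.0,0.0],[-0.94,0.0,0.03,0.0,0.0,0.0]]
n 8 end [616.72  289.019 200.167]
[[0.0,0.85,0.0,0.0,0.0,0.0],[0.0,0.85,0.0,0.0,0.0,0.0],[0.0,0.85,0.0,0.0,0.0,0.0],[0.0,0.85,0.0,0.0,0.0,0.0],[0.01,0.85,0.0,0.0,0.0,0.0]]
n 5 end [616.618 288.742  30.167]
```

Emit:
{"name": "apply_moves", "arguments": {"targets": [[0,-0.8,0,0,0,0],[0,-0.8,0,0,0,0],[-0.5,-0.7,0,0,0,0],[-0.9,0,0,0,0,0],[-0.95,0,0,0,0,0],[-0.95,0,0.05,0,0,0],[-0.95,0,0.05,0,0,0],[-0.95,0,0.05,0,0,0],[-0.95,0,0.05,0,0,0],[-0.8,0,0,0,0,0],[-0.5,0.3,0,0,0,0],[0,0,0,0,0,0]]}}

```text
clock: 6.25
eef_pos: [615.7, 288.6, 180.7]
tool_rot: [-1.575, -0.002, -1.755]
force: [0.4, -0.8, -1.6]
width: 13.4
```

Run:
```python
from h import *
s=read_state();print(s["force"],s["width"])
p,R=cur();D=toolR([0,0,-1],[0,-1,0]);print(p)
p1,R1=rows(p,R,[616,288,28],D)
```

```text
[ 0.396 -0.803 -1.606] 13.381421494362975
[615.664 288.626 180.7  ]
[[0.0,0.95,0.01,0.01,-0.01,0.0],[0.0,0.96,0.0,0.0,-0.01,0.01],[0.01,0.95,0.01,0.01,0.0,0.0],[0.0,0.96,0.0,0.01,-0.01,0.01]]
n 4 end [615.983 287.941  27.898]
```

Emit:
{"name": "apply_moves", "arguments": {"targets": [[0,0.9,0,0,0,0],[0,0.9,0,0,0,0],[0,0.9,0,0,0,0],[0,0.6,0,0,0,0],[0,0.3,0,0,0,0],[0,0.15,0,0,0,0],[0,0,0,0,0,0]]}}

```text
clock: 7.12
eef_pos: [617.8, 287.5, 33.7]
tool_rot: [-1.57, 0.0, -1.758]
force: [0.3, 0.4, -1.5]
width: 13.1
```

Emit:
{"name": "apply_moves", "arguments": {"targets": [[0,0.05,0,0,0,0],[0,0,0,0,0,0]]}}

```text
clock: 7.38
eef_pos: [617.7, 288.0, 31.9]
tool_rot: [-1.57, 0.0, -1.757]
force: [0.0, 0.2, -0.8]
width: 13.3
```

Emit:
{"name": "apply_moves", "arguments": {"targets": [[0,0.05,0,0,0,0],[0,0.05,0,0,0,0],[0,0,0,0,0,0]]}}

```text
clock: 7.75
eef_pos: [617.3, 287.8, 27.1]
tool_rot: [-1.571, -0.0, -1.757]
force: [-0.6, -0.6, -1.3]
width: 13.4
```

Emit:
{"name": "apply_moves", "arguments": {"targets": [[0,0.04,0,0,0,0],[0,0,0,0,0,0]]}}

```text
clock: 8.0
eef_pos: [617.6, 287.9, 26.7]
tool_rot: [-1.57, 0.0, -1.758]
force: [-0.9, -0.8, 5.1]
width: 13.0
```

Emit:
{"name": "apply_moves", "arguments": {"targets": [[0,0,0,0,0,0],[0,0,0,0,0,0],[0,0,0,0,0,0],[0,0,0,0,0,0],[0,-0.7,0,0,0,0],[0,-0.9,0,0,0,0],[0,-0.9,0,0,0,0],[0,-0.9,0,0,0,0],[0,0,0,0,0,0]], "jaw": 0}}

```text
clock: 9.12
eef_pos: [619.5, 289.1, 165.3]
tool_rot: [-1.565, 0.004, -1.758]
force: [0.7, 0.2, -0.3]
width: 42.8
```

Run:
```python
from h import *
p,R=cur();D=toolR([0,0,-1],[0,-1,0]);print(p)
g=fw([5,-105,74.5]);print(g)
K=toolR([0,0,-1],[1,0,0]) # grip across bar: z along fixture x
# back over, then turn
p1,R1=rows(p,R,[g[0],g[1],160],K)
print((R.T@K))
```

```text
[619.468 289.064 165.287]
[627.002 -44.858  74.5  ]
[[0.68,0.01,0.14,0.0,-0.94,0.0],[0.7,0.01,0.06,-0.01,-0.94,0.0],[0.69,0.01,-0.04,0.0,-0.95,0.0],[0.68,0.01,-0.13,-0.01,-0.94,0.0],[0.67,0.0,-0.21,0.0,-0.94,0.0],[0.62,0.01,-0.3,-0.01,-0.94,0.0],[0.58,0.01,-0.39,0.0,-0.94,0.0],[0.53,0.01,-0.45,0.0,-0.94,0.0],[0.47,0.01,-0.52,-0.01,-0.95,0.01],[0.39,0.01,-0.58,0.0,-0.94,0.0],[0.31,0.01,-0.62,-0.01,-0.94,0.0],[0.23,0.01,-0.65,0.0,-0.94,0.0]]
n 12 end [627.16  -44.745 160.113]
[[-0.007  0.004 -1.   ]
 [ 0.005  1.     0.004]
 [ 1.    -0.005 -0.007]]
```

Run:
```python
from h import *
p,R=cur();g=fw([5,-105,74.5])
K=toolR([0,0,-1],[-1,0,0])
p1,R1=rows(p,R,[g[0],g[1],150],K)
p1,R1=rows(p1,R1,[g[0],g[1],60],K)
```

```text
[[0.68,0.03,0.14,0.0,0.93,0.0],[0.66,0.03,0.24,0.0,0.94,-0.01],[0.62,0.03,0.31,0.0,0.93,0.0],[0.57,0.03,0.39,0.0,0.93,-0.01],[0.52,0.03,0.47,0.0,0.94,0.0],[0.45,0.03,0.53,0.0,0.93,-0.01],[0.38,0.04,0.58,0.0,0.93,0.0],[0.31,0.03,0.63,0.0,0.94,-0.01],[0.22,0.03,0.66,0.0,0.93,0.0],[0.13,0.03,0.68,0.0,0.93,-0.01],[0.04,0.03,0.69,-0.01,0.94,0.0],[-0.05,0.04,0.7,0.0,0.93,-0.01]]
n 12 end [626.883 -44.961 149.839]
[[0.0,0.75,0.0,0.0,0.0,0.0],[0.0,0.75,0.0,0.0,0.0,0.0],[0.0,0.75,0.0,0.0,0.0,0.0]]
n 3 end [626.838 -44.898  59.839]
```

Emit:
{"name": "apply_moves", "arguments": {"targets": [[0.68,0.03,0.14,0,0.93,0],[0.66,0.03,0.24,0,0.94,0],[0.62,0.03,0.31,0,0.93,0],[0.57,0.03,0.39,0,0.93,0],[0.52,0.03,0.47,0,0.94,0],[0.45,0.03,0.53,0,0.93,0],[0.38,0.04,0.58,0,0.93,0],[0.31,0.03,0.63,0,0.94,0],[0.22,0.03,0.66,0,0.93,0],[0.13,0.03,0.68,0,0.93,0],[0.04,0.03,0.69,0,0.94,0],[-0.05,0.04,0.7,0,0.93,0]]}}

```text
clock: 10.62
eef_pos: [624.1, -47.0, 145.4]
tool_rot: [-1.57, -0.002, 2.958]
force: [0.2, -1.0, 0.7]
width: 42.5
```

Run:
```python
from h import *
apply=0
p,R=cur();g=fw([5,-105,74.5]);s=read_state();print(p,s["qpos"])
K=toolR([0,0,-1],[-1,0,0])
c=calibration("wrist");im=get_image("wrist");save("w3",im)
t=get_image("top");save("t3",t)
p1,R1=rows(p,R,[g[0],g[1],60],K,n=4)
```

```text
[624.079 -47.009 145.359] [-0.073  0.699  0.171  1.672 -0.156  0.786 -1.586]
[[-0.02,0.53,-0.02,0.0,-0.01,0.0],[-0.01,0.54,-0.01,0.0,0.0,0.01],[-0.02,0.53,-0.02,0.0,-0.01,0.0],[-0.01,0.53,-0.02,0.0,-0.01,0.0]]
n 4 end [626.851 -44.714  60.155]
```

View pics/w3.png

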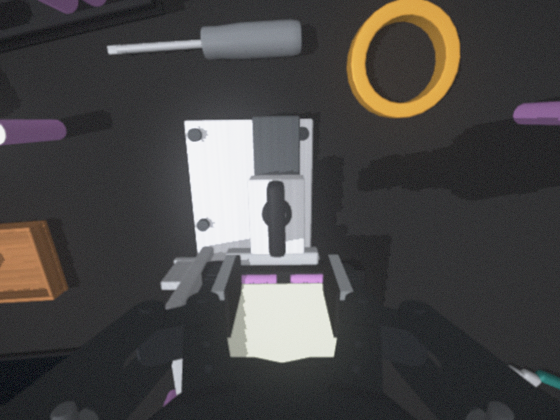

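The knob bar (277,215) lies midway between the fingers, the module is clear of weights.

Emit:
{"name": "apply_moves", "arguments": {"targets": [[-0.02,0.55,-0.02,0,0,0],[-0.02,0.55,-0.02,0,0,0],[-0.02,0.55,-0.02,0,0,0],[-0.01,0.45,-0.01,0,0,0],[0,0,0,0,0,0]]}}

```text
clock: 11.35
eef_pos: [626.7, -43.1, 60.7]
tool_rot: [-1.571, -0.004, 2.963]
force: [0.4, -0.8, 0.8]
width: 43.0
```

Emit:
{"name": "apply_moves", "arguments": {"targets": [[0,0,0,0,0,0],[0,0,0,0,0,0],[0,0,0,0,0,0],[0,0,0,0,0,0],[0,0,0,0,0,0]], "jaw": -1}}

```text
clock: 11.98
eef_pos: [628.9, -43.7, 63.6]
tool_rot: [-1.571, 0.002, 2.962]
force: [-0.6, 1.4, 6.4]
width: 11.3
```

Emit:
{"name": "apply_moves", "arguments": {"targets": [[0,0,0,0,-0.8,0],[0,0,0,0,-0.8,0],[0,0,0,0,-0.8,0],[0,0,0,0,-0.8,0],[0,0,0,0,-0.8,0],[0,0,0,0,-0.8,0],[0,0,0,0,-0.8,0],[0,0,0,0,-0.8,0],[0,0,0,0,-0.8,0],[0,0,0,0,-0.8,0],[0,0,0,0,-0.8,0],[0,0,0,0,-0.8,0]]}}

```text
clock: 13.48
eef_pos: [629.2, -44.1, 63.5]
tool_rot: [-1.568, 0.001, -1.978]
force: [-0.1, 0.3, 4.9]
width: 11.9
```

Run:
```python
from h import *
p,R=cur();s=read_state();print(p,s["force"],s["torque"],s["width"],F().T@R)
# pull jaw back (fixture -y) by 32 mm, holding knob
p1,R1=rows(p,R,p+F()@[0,-33,0],R,n=6)
```

```text
[629.159 -44.105  63.517] [-0.124  0.338  4.858] [ 0.153 -0.017 -0.083] 11.851061667172711 [[-0.974  0.    -0.226]
 [ 0.226 -0.002 -0.974]
 [-0.001 -1.     0.002]]
[[-0.03,0.0,0.13,0.0,0.0,0.0],[-0.03,0.0,0.14,0.0,0.0,0.0],[-0.03,0.0,0.13,0.0,0.0,0.0],[-0.03,0.0,0.14,0.0,0.0,0.0],[-0.04,0.0,0.13,0.0,0.0,0.0],[-0.03,0.0,0.13,0.0,0.0,0.0]]
n 6 end [661.551 -49.804  63.598]
```

Emit:
{"name": "apply_moves", "arguments": {"targets": [[-0.03,0,0.14,0,0,0],[-0.03,0,0.14,0,0,0],[-0.03,0,0.14,0,0,0],[-0.03,0,0.14,0,0,0],[-0.03,0,0.14,0,0,0],[-0.03,0,0.14,0,0,0],[0,0,0,0,0,0],[0,0,0,0,0,0]]}}

```text
clock: 14.48
eef_pos: [663.2, -50.1, 63.5]
tool_rot: [-1.568, 0.002, -1.981]
force: [1.3, 2.0, 6.3]
width: 11.5
```

Emit:
{"name": "apply_moves", "arguments": {"targets": [[0,0,0,0,0,0],[0,0,0,0,0,0],[0,0,0,0,0,0],[0,-0.8,0,0,0,0],[0,-0.9,0,0,0,0],[0,-0.9,0,0,0,0],[0,-0.9,0,0,0,0],[0,-0.9,0,0,0,0],[0,0,0,0,0,0]], "jaw": -0.2}}

```text
clock: 15.6
eef_pos: [663.6, -50.8, 241.8]
tool_rot: [-1.565, 0.002, -1.981]
force: [0.0, -0.0, -0.9]
width: 34.1
```

Run:
```python
from h import *
p,R=cur();s=read_state();print(p,s["qpos"])
t=get_image("top");sc=get_image("scene");w=get_image("wrist");save("w4raw",w)
a=cv2.resize(crop(t,105,90,230,150,3),(460,300));b=cv2.resize(crop(sc,195,160,170,130,3),(340,260))
o=np.zeros((600,800,3),np.uint8);o[:300,:460]=a;o[:260,460:]=b;o[300:,:400]=cv2.resize(w,(400,300));save("c4",o)
```

```text
[663.619 -50.824 241.789] [ 0.189  0.65  -0.272  1.458  0.189  1.053 -0.533]
```

View pics/c4.png

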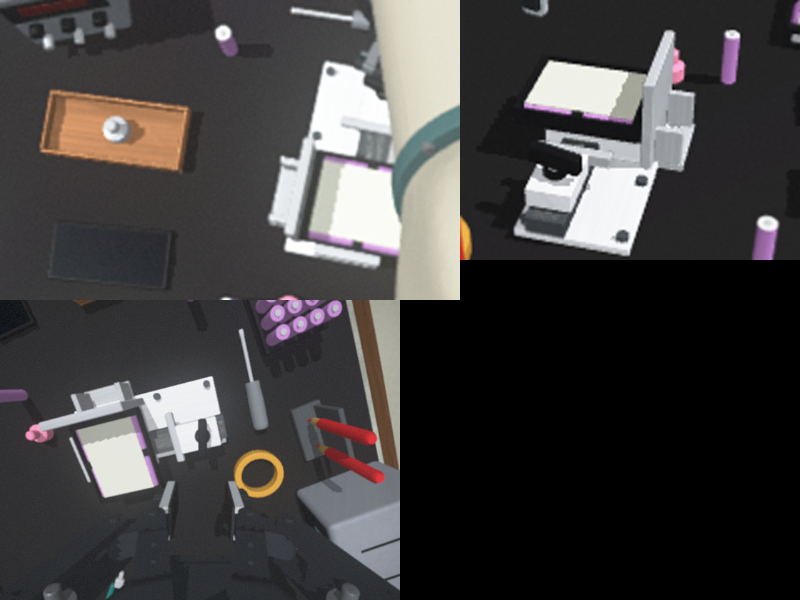

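Run:
```python
from h import *
p,R=cur();print(wf(p))
K=toolR([0,0,-1],[-1,0,0])
p1,R1=rows(p,R,fw([-130,0,230]),K,n=10)
```

```text
[   5.083 -139.436  237.367]
[[0.41,0.02,-0.26,0.0,0.96,0.0],[0.44,0.02,-0.21,0.0,0.96,0.0],[0.46,0.02,-0.14,0.0,0.96,0.0],[0.48,0.02,-0.08,0.0,0.96,0.01],[0.49,0.02,-0.02,0.0,0.96,0.0],[0.48,0.01,0.05,0.0,0.96,0.0],[0.47,0.02,0.11,0.0,0.96,0.0],[0.45,0.02,0.17,0.0,0.96,0.0],[0.43,0.02,0.24,0.0,0.96,0.01],[0.39,0.02,0.29,0.01,0.96,0.0]]
n 10 end [ 499.554 -159.073  229.955]
```

Emit:
{"name": "apply_moves", "arguments": {"targets": [[0.41,0,-0.26,0,0.96,0],[0.44,0,-0.21,0,0.96,0],[0.46,0,-0.14,0,0.96,0],[0.48,0,-0.08,0,0.96,0],[0.49,0,-0.02,0,0.96,0],[0.48,0,0.05,0,0.96,0],[0.47,0,0.11,0,0.96,0],[0.45,0,0.17,0,0.96,0],[0.43,0,0.24,0,0.96,0],[0.39,0,0.29,0,0.96,0],[0,0,0,0,0,0]]}}

```text
clock: 17.12
eef_pos: [498.7, -159.7, 237.4]
tool_rot: [-1.57, -0.003, 2.961]
force: [0.6, 0.1, 0.5]
width: 34.6
```

Emit:
{"name": "apply_moves", "arguments": {"targets": [[0,0,0,-0.9,0,0],[0,0,0,-0.9,0,0],[0,0,0,-0.9,0,0],[0,0,0,-0.9,0,0],[0,0,0,-0.9,0,0],[0,0,0,-0.9,0,0],[0,0,0,0,0,0]]}}

```text
clock: 18.0
eef_pos: [499.8, -160.8, 236.0]
tool_rot: [-2.326, -0.003, 2.959]
force: [-0.1, -0.7, 0.2]
width: 34.2
```

Run:
```python
from h import *
p,R=cur();print(wf(p),read_state()["qpos"]);print(F().T@R)
```

```text
[-131.802   -0.589  235.98 ] [ 0.802  0.679 -0.215  1.729 -0.589  1.174 -0.79 ]
[[ 0.003  0.685 -0.728]
 [ 1.     0.     0.004]
 [ 0.003 -0.728 -0.685]]
```

Emit:
{"name": "apply_moves", "arguments": {"targets": [[0,0,0,-0.9,0,0],[0,0,0,-0.9,0,0],[0,0.5,0.5,-0.2,0,0],[0,0.5,0.5,0,0,0],[0,0,0.3,0,0,0],[0,0,0,0,0,0]], "jaw": 0}}

```text
clock: 18.75
eef_pos: [502.1, -152.2, 173.2]
tool_rot: [-2.603, 0.0, 2.963]
force: [1.3, 0.5, 1.2]
width: 42.6
```

Run:
```python
from h import *
p,R=cur();print(wf(p),read_state()["qpos"],read_state()["width"]);print(F().T@R)
```

```text
[-122.97    -1.307  173.195] [ 0.908  0.919 -0.283  1.699 -0.687  1.231 -0.608] 42.6408482372423
[[-0.001  0.858 -0.513]
 [ 1.     0.001 -0.001]
 [-0.    -0.513 -0.858]]
```

```bash
cat >> h.py <<'E'
def tooldir(e,sg=-1): # pointing +x and down by e (deg); z with sign: sg=-1 -> z down side
    e=np.radians(e); return toolR([np.cos(e),0,-np.sin(e)],np.array([np.sin(e),0,np.cos(e)])*sg)
def corner(th): # near bottom corner of module, tilt th deg
    t=np.radians(th);B=np.array([70.5-22*np.sin(t),0,40.]);return B+140*np.array([-np.cos(t),0,np.sin(t)])
def vec(e): e=np.radians(e);return np.array([np.cos(e),0,-np.sin(e)]),np.array([np.sin(e),0,np.cos(e)])
E
python3 - <<'E'
from h import *
p,R=cur();K=tooldir(30);d,u=vec(30);BK=5
w1=np.array([-61,0,33.])+21*u+BK*d
p1,R1=rows(p,R,fw(w1-60*d),K);print(w1-60*d)
p1,R1=rows(p1,R1,fw(w1),K,n=3);print(w1)
E
```

```text
[[0.01,0.58,0.57,-0.04,0.0,0.0],[0.01,0.58,0.57,-0.03,0.0,0.0],[0.01,0.58,0.58,-0.04,0.01,0.0]]
n 3 end [ 505.389 -127.503   78.552]
[-98.131   0.     78.687]
[[0.0,0.5,0.0,0.0,0.0,0.0],[0.0,0.5,0.0,0.0,0.0,0.0],[0.0,0.5,0.0,0.0,0.0,0.0]]
n 3 end [514.649 -76.373  48.553]
[-46.17    0.     48.687]
```

Emit:
{"name": "apply_moves", "arguments": {"targets": [[0,0.58,0.57,-0.04,0,0],[0,0.58,0.57,-0.04,0,0],[0,0.58,0.57,-0.04,0,0],[0,0,0,0,0,0]]}}

```text
clock: 19.25
eef_pos: [506.0, -126.5, 78.7]
tool_rot: [-2.622, -0.001, 2.963]
force: [0.1, -0.6, 0.8]
width: 42.9
```

Run:
```python
from h import *
p,R=cur();K=tooldir(30);d,u=vec(30);BK=5
print(wf(p),read_state()["qpos"])
w1=np.array([-61,0,33.])+21*u+BK*d
rows(p,R,fw(w1),K,n=4)
sc=get_image("scene");w=get_image("wrist")
o=np.zeros((390,800,3),np.uint8);o[:,:400]=crop(sc,215,170,100,98,4)[:390];o[:300,400:]=cv2.resize(w,(400,300));save("c5",o)
```

```text
[-96.948  -0.568  78.709] [ 0.889  1.075 -0.296  1.721 -0.711  1.094 -0.505]
[[0.0,0.37,0.01,0.01,0.0,0.0],[0.01,0.37,0.0,0.0,0.0,0.01],[0.0,0.37,0.0,0.01,0.0,0.0],[0.0,0.36,0.01,0.01,0.0,0.0]]
n 4 end [514.62  -76.627  48.738]
```

View pics/c5.png

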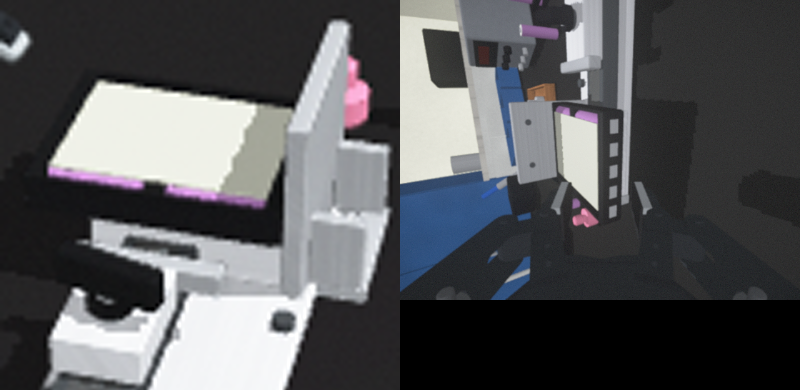

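The wrist view (right half) shows the two fingertips, (565,195) above and (638,195) below, straddling the module's near edge (605,160).

Emit:
{"name": "apply_moves", "arguments": {"targets": [[0,0.37,0,0,0,0],[0,0.37,0,0,0,0],[0,0.37,0,0,0,0],[0,0.33,0,0,0,0],[0,0,0,0,0,0]]}}

```text
clock: 19.98
eef_pos: [514.8, -76.3, 50.1]
tool_rot: [-2.623, -0.001, 2.964]
force: [-0.2, -0.4, -0.5]
width: 42.6
```

Run:
```python
from h import *
p,R=cur();K=tooldir(30);d,u=vec(30);BK=5
print(wf(p))
# lift: lower finger surface through near corner; tip s past the corner
for th,s in((6,12),(13,18),(20,25)):
    w=corner(th)+s*d+BK*d+21*u
    # corner lies s behind tip along finger surface
    print(th,w); p,R=rows(p,R,fw(w),K,n=3)
d,u=vec(30);w=corner(30)+11*u+34*d;print(w);rows(p,R,fw(w),K,n=4)
```

```text
[-46.011  -0.263  50.11 ]
6 [-45.81    0.     64.321]
[[0.0,-0.06,-0.1,0.01,0.0,0.01],[0.0,-0.05,-0.11,0.01,0.0,0.0],[0.01,-0.06,-0.1,0.01,0.0,0.01]]
n 3 end [514.494 -75.984  64.25 ]
13 [-40.442   0.     78.18 ]
[[0.0,-0.02,-0.12,0.0,0.0,0.0],[0.0,-0.02,-0.13,0.0,0.0,0.0],[0.0,-0.02,-0.12,0.0,0.0,0.0]]
n 3 end [515.445 -70.754  78.269]
20 [-32.101   0.     91.069]
[[0.0,0.01,-0.13,0.0,0.0,0.0],[0.0,0.0,-0.12,0.0,0.0,0.0],[0.0,0.01,-0.13,0.0,0.0,0.0]]
n 3 end [516.929 -62.599  91.035]
[-26.799   0.    102.526]
[[0.0,-0.01,-0.08,0.0,0.0,0.0],[0.0,0.0,-0.08,0.0,0.0,0.0],[0.0,-0.01,-0.08,0.0,0.0,0.0],[0.0,-0.01,-0.08,0.0,0.0,0.0]]
n 4 end [517.887 -57.329 102.722]
```

Emit:
{"name": "apply_moves", "arguments": {"targets": [[0,-0.05,-0.1,0,0,0],[0,-0.05,-0.1,0,0,0],[0,-0.06,-0.1,0,0,0],[0,-0.02,-0.12,0,0,0],[0,-0.02,-0.12,0,0,0],[0,-0.02,-0.12,0,0,0],[0,0,0,0,0,0]]}}

```text
clock: 20.85
eef_pos: [516.6, -73.5, 77.8]
tool_rot: [-2.619, 0.001, 2.961]
force: [-0.1, -4.9, -2.1]
width: 42.6
```

Emit:
{"name": "apply_moves", "arguments": {"targets": [[0,0.01,-0.12,0,0,0],[0,0,-0.12,0,0,0],[0,0.01,-0.13,0,0,0],[0,0,-0.08,0,0,0],[0,0,-0.08,0,0,0],[0,0,-0.08,0,0,0],[0,0,-0.06,0,0,0],[0,0,0,0,0,0]]}}

```text
clock: 21.85
eef_pos: [518.6, -58.4, 100.7]
tool_rot: [-2.621, 0.0, 2.962]
force: [-1.7, -2.8, -2.0]
width: 42.8
```

Run:
```python
from h import *
p,R=cur()
print(wf(p),read_state()["qpos"])
sc=get_image("scene");w=get_image("wrist")
o=np.zeros((390,800,3),np.uint8);o[:,:400]=crop(sc,205,150,120,117,4)[:390*468//468][:390] if 0 else cv2.resize(crop(sc,205,150,120,117,4),(400,390));o[:300,400:]=cv2.resize(w,(400,300));save("c6",o)
```

```text
[-27.708  -0.798 100.697] [ 0.829  1.025 -0.354  1.829 -0.794  0.988 -0.505]
```

View pics/c6.png

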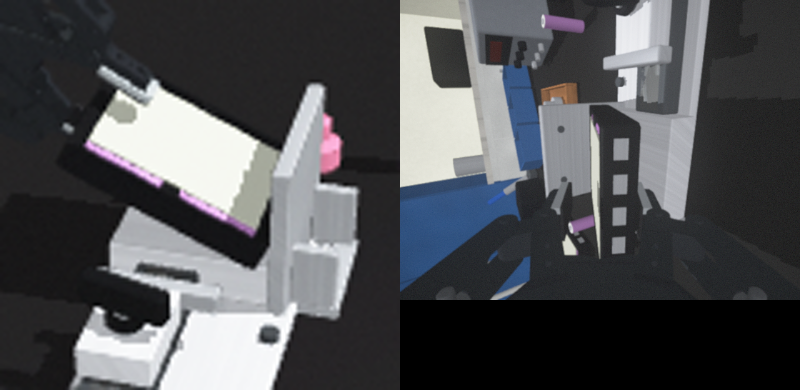

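The module rests tilted about 28° on the lower finger, its far edge in the backstop corner; both fingers lie along its faces. Close.

Emit:
{"name": "apply_moves", "arguments": {"targets": [[0,0,0,0,0,0],[0,0,0,0,0,0],[0,0,0,0,0,0],[0,0,0,0,0,0],[0,0,0,0,0,0],[0,0,0,0,0,0]], "jaw": -1}}

```text
clock: 22.7
eef_pos: [518.7, -58.6, 101.0]
tool_rot: [-2.622, 0.0, 2.962]
force: [-1.8, -4.6, 3.8]
width: 21.2
```

Run:
```python
from h import *
p,R=cur();s=read_state();print(wf(p),s["force"],s["torque"],s["width"])
pf=wf(p)
# standing path: TCP rel. to near-bottom corner at th=30, keep same in-module offset, plus clearance
d,u=vec(30);o=pf-corner(30);a,b=o@d,o@u;print("depth",a,"norm",b)
cl=0
P,RR=p,R
for i,th in enumerate(range(35,91,5)):
    d,u=vec(th);f=min(1,(th-30)/15)
    w=corner(th)+a*d+b*u+np.array([-4,0,6])*f; w[1]=pf[1]
    print(th,w)
    import io,contextlib
    with contextlib.redirect_stdout(io.StringIO()) as bf: P,RR=rows(P,RR,fw(w),tooldir(th),n=1)
    print(bf.getvalue().split("\n")[0])
```

```text
[-27.927  -0.942 100.996] [-1.797 -4.631  3.818] [-0.227  0.074  0.131] 21.243794964460797
depth 33.78765555806488 norm 9.110751985200237
35 [-25.23   -0.942 110.384]
[[0.0,-0.06,-0.24,0.65,0.0,0.0]]
40 [-21.815  -0.942 119.251]
[[0.0,-0.05,-0.23,0.63,0.0,0.0]]
45 [-17.718  -0.942 127.546]
[[0.0,-0.06,-0.22,0.62,0.0,0.0]]
50 [-11.646  -0.942 133.22 ]
[[0.0,0.01,-0.21,0.63,0.0,0.0]]
55 [ -4.979  -0.942 138.23 ]
[[0.0,0.01,-0.21,0.62,0.0,0.0]]
60 [  2.231  -0.942 142.538]
[[0.0,0.01,-0.21,0.63,0.0,0.0]]
65 [  9.931  -0.942 146.111]
[[0.0,0.02,-0.21,0.62,0.0,0.0]]
70 [ 18.061  -0.942 148.923]
[[0.0,0.03,-0.21,0.63,0.0,0.0]]
75 [ 26.56   -0.942 150.951]
[[0.0,0.02,-0.22,0.62,0.0,0.0]]
80 [ 35.363  -0.942 152.181]
[[0.0,0.03,-0.22,0.63,0.0,0.0]]
85 [ 44.403  -0.942 152.602]
[[0.0,0.03,-0.22,0.62,0.0,0.0]]
90 [ 53.611  -0.942 152.212]
[[0.0,0.03,-0.23,0.63,0.0,0.0]]
```

Emit:
{"name": "apply_moves", "arguments": {"targets": [[0,-0.1,-0.26,0.63,0,0],[0,-0.1,-0.25,0.63,0,0],[0,-0.06,-0.22,0.63,0,0],[0,0,-0.21,0.63,0,0],[0,0,-0.21,0.63,0,0],[0,0,-0.21,0.63,0,0],[0,0,0,0,0,0]]}}

```text
clock: 23.58
eef_pos: [523.7, -28.5, 147.3]
tool_rot: [-2.094, 0.002, 2.968]
force: [0.1, 0.2, -3.8]
width: 21.2
```

Run:
```python
from h import *
p,R=cur();s=read_state();print(wf(p),s["force"],s["torque"],s["width"],s["qpos"]);print(F().T@R)
K=toolR([0,0,-1],[-1,0,0])
pf=wf(p)
P,RR=rows(p,R,fw([20,pf[1],240]),K,n=8)
save("s7",cv2.resize(crop(get_image("scene"),190,130,150,140,4),(400,373)))
```

```text
[  2.661  -0.384 147.259] [ 0.09   0.202 -3.811] [-0.854 -0.136 -0.19 ] 21.17912796716994 [ 0.44   0.655 -0.16   1.959 -0.664  0.724 -0.888]
[[-0.006  0.5   -0.866]
 [ 1.     0.002 -0.006]
 [-0.002 -0.866 -0.5  ]]
[[0.0,-0.22,-0.19,0.47,0.01,0.0],[0.0,-0.24,-0.18,0.47,0.0,0.0],[0.0,-0.25,-0.16,0.47,0.01,0.0],[0.0,-0.25,-0.14,0.46,0.0,0.0],[0.0,-0.27,-0.13,0.47,0.01,0.0],[0.0,-0.27,-0.11,0.47,0.01,0.0],[0.0,-0.28,-0.09,0.47,0.0,0.0],[0.0,-0.29,-0.07,0.47,0.01,0.0]]
n 8 end [526.615 -11.548 239.99 ]
```

View pics/s7.png

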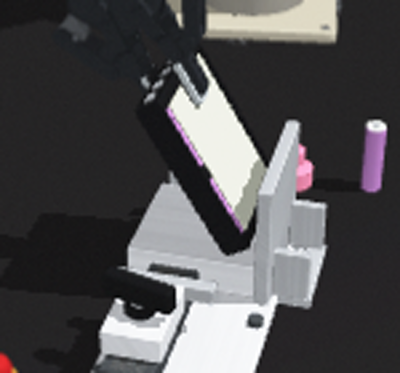

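Emit:
{"name": "apply_moves", "arguments": {"targets": [[0,-0.25,-0.19,0.47,0,0],[0,-0.25,-0.18,0.47,0,0],[0,-0.27,-0.16,0.47,0,0],[0,-0.28,-0.14,0.47,0,0],[0,-0.3,-0.13,0.47,0,0],[0,-0.3,-0.11,0.47,0,0],[0,-0.31,-0.09,0.47,0,0],[0,-0.32,-0.07,0.47,0,0],[0,0,0,0,0,0]]}}

```text
clock: 24.75
eef_pos: [525.9, -16.3, 246.0]
tool_rot: [-1.569, -0.002, 2.964]
force: [0.3, 0.5, -4.3]
width: 21.2
```

Run:
```python
from h import *
p,R=cur();s=read_state();print(wf(p),s["force"],s["torque"],s["width"],s["qpos"]);print(F().T@R)
```

```text
[ 15.056  -0.406 246.008] [ 0.304  0.455 -4.292] [-0.019  0.099 -0.044] 21.243253049711598 [-0.194  0.444  0.246  1.846 -0.135  0.871 -1.632]
[[-0.002 -0.002 -1.   ]
 [ 1.     0.002 -0.002]
 [ 0.002 -1.     0.002]]
```

Emit:
{"name": "apply_moves", "arguments": {"targets": [[0,0,0,0,-0.9,0],[0,0,0,0,-0.94,0],[0,0,0,0,-0.94,0],[0,0,0,0,-0.94,0],[0,0,0,0,-0.94,0],[0,0,0,0,-0.94,0],[0,0,0,0,-0.94,0],[0,0,0,0,-0.94,0],[0,0,0,0,-0.94,0],[0,0,0,0,-0.94,0],[0,0,0,0,-0.94,0],[0,0,0,0,-0.94,0]]}}

```text
clock: 26.25
eef_pos: [524.5, -19.1, 245.1]
tool_rot: [-1.576, -0.002, -1.75]
force: [-0.6, -0.1, -3.9]
width: 20.7
```

Emit:
{"name": "apply_moves", "arguments": {"targets": [[0,0,0,0,-0.94,0],[0,0,0,0,-0.94,0],[0,0,0,0,-0.94,0],[0,0,0,0,-0.94,0],[0,0,0,0,-0.94,0],[0,0,0,0,-0.94,0],[0,0,0,0,-0.94,0],[0,0,0,0,-0.94,0],[0,0,0,0,-0.94,0],[0,0,0,0,-0.94,0],[0,0,0,0,-0.94,0],[0,0,0,0,-0.9,0]]}}

```text
clock: 27.75
eef_pos: [524.5, -19.3, 245.2]
tool_rot: [-1.573, 0.005, -0.181]
force: [-0.1, -0.6, -3.8]
width: 20.9
```

Run:
```python
from h import *
p,R=cur();s=read_state();print(wf(p),s["force"],s["torque"],s["width"],s["qpos"]);print(F().T@R)
w=get_image("wrist");sc=get_image("scene")
o=np.zeros((373,800,3),np.uint8);o[:,:400]=cv2.resize(crop(sc,190,110,150,140,4),(400,373));o[:300,400:]=cv2.resize(w,(400,300));save("c8",o)
```

```text
[ 11.847   0.429 245.237] [-0.095 -0.636 -3.757] [ 0.017 -0.023  0.037] 20.939421942017848 [ 0.388  0.488 -0.594  1.832  0.335  0.928  1.033]
[[-0.001 -0.002  1.   ]
 [-1.     0.005 -0.001]
 [-0.005 -1.    -0.002]]
```

View pics/c8.png

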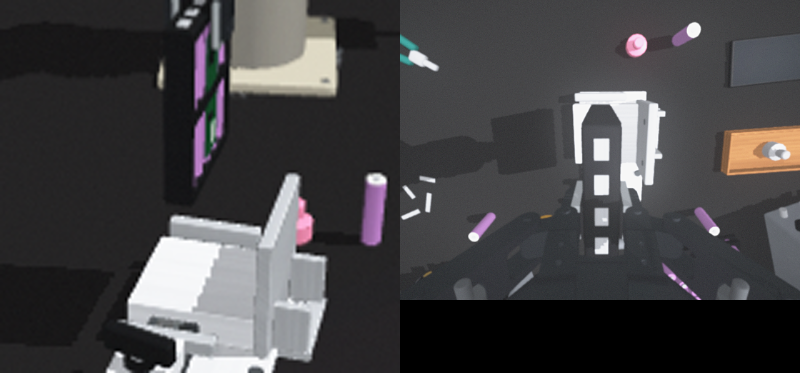

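```bash
cat > path.py <<'E'
from h import *
import io,contextlib
def seq(p,R,ths,cl,a=33.8,b=11,y=-3,sg=1):
    for i,th in enumerate(ths):
        d,u=vec(th);c=np.array(cl(th),float);w=corner(th)+a*d+b*u+c;w[1]=y
        with contextlib.redirect_stdout(io.StringIO()) as bf: p,R=rows(p,R,fw(w),tooldir(th,sg),n=1)
        print(th,w,bf.getvalue().split("\n")[0])
    return p,R
E
python3 - <<'E'
from path import *
p,R=cur()
d,u=vec(80);w=corner(80)+33.8*d+11*u+[-8,0,10];w[1]=-3;print(w)
p,R=rows(p,R,fw([w[0]-12,-3,230]),tooldir(85,1),n=3)
p,R=rows(p,R,fw(w),tooldir(80,1),n=5)
p,R=seq(p,R,range(75,29,-5),lambda t:[-6,0,8] if t>40 else [-3,0,4])
E
```

```text
[ 33.226  -3.    156.497]
[[0.03,0.13,0.08,0.21,-0.01,-0.01],[0.02,0.13,0.07,0.22,-0.02,-0.01],[0.03,0.13,0.07,0.21,-0.01,-0.01]]
n 3 end [529.435 -10.722 229.941]
[[0.0,0.37,0.03,0.12,0.0,0.0],[0.0,0.37,0.02,0.13,0.0,0.0],[0.0,0.37,0.02,0.12,0.0,0.0],[0.0,0.38,0.0,0.13,0.0,0.0],[0.0,0.37,0.01,0.12,0.0,0.0]]
n 5 end [531.61    1.333 156.467]
75 [ 26.388  -3.    153.428] [[0.0,0.04,-0.19,0.63,0.0,0.0]]
70 [ 17.841  -3.    151.558] [[0.0,-0.01,-0.21,0.62,0.0,0.0]]
65 [  9.649  -3.    148.899] [[0.0,0.0,-0.22,0.63,0.0,0.0]]
60 [  1.874  -3.    145.472] [[0.0,-0.01,-0.21,0.62,0.0,0.0]]
55 [ -5.424  -3.    141.303] [[0.0,0.0,-0.21,0.63,0.0,0.0]]
50 [-12.191  -3.    136.425] [[0.0,0.0,-0.21,0.62,0.0,0.0]]
45 [-18.373  -3.    130.873] [[0.0,0.01,-0.21,0.63,0.0,0.0]]
40 [-20.925  -3.    120.691] [[0.0,0.14,-0.22,0.62,0.0,0.0]]
35 [-25.803  -3.    113.924] [[0.0,0.01,-0.21,0.63,0.0,0.0]]
30 [-29.972  -3.    106.626] [[0.0,0.02,-0.21,0.62,0.0,0.0]]
```

Emit:
{"name": "apply_moves", "arguments": {"targets": [[0.03,0.13,0.08,0.21,0,0],[0.03,0.13,0.07,0.21,0,0],[0.02,0.13,0.07,0.21,0,0],[0,0.3,0.03,0.12,0,0],[0,0.35,0.02,0.13,0,0],[0,0.35,0.02,0.12,0,0],[0,0.37,0,0.13,0,0],[0,0.35,0,0.12,0,0],[0,0,0,0,0,0]]}}

```text
clock: 28.98
eef_pos: [531.9, 1.9, 162.3]
tool_rot: [-1.399, 0.003, -0.183]
force: [0.5, -0.3, -4.3]
width: 21.4
```

Run:
```python
from path import *
p,R=cur();s=read_state();print(wf(p),s["force"],s["qpos"]);print(F().T@R)
p,R=seq(p,R,range(75,29,-5),lambda t:[-6,0,8] if t>40 else [-3,0,4])
```

```text
[ 34.013  -3.099 162.262] [ 0.545 -0.26  -4.271] [ 0.469  0.623 -0.628  1.928  0.297  0.669  1.1  ]
[[-0.003  0.171  0.985]
 [-1.     0.003 -0.004]
 [-0.003 -0.985  0.171]]
75 [ 26.388  -3.    153.428] [[0.0,0.19,-0.23,0.65,-0.03,-0.02]]
70 [ 17.841  -3.    151.558] [[0.0,-0.01,-0.21,0.62,0.0,0.0]]
65 [  9.649  -3.    148.899] [[0.0,-0.01,-0.22,0.63,0.0,0.0]]
60 [  1.874  -3.    145.472] [[0.0,-0.01,-0.21,0.62,0.0,0.0]]
55 [ -5.424  -3.    141.303] [[0.0,0.0,-0.21,0.63,0.0,0.0]]
50 [-12.191  -3.    136.425] [[0.0,0.0,-0.21,0.62,0.0,0.0]]
45 [-18.373  -3.    130.873] [[0.0,0.01,-0.21,0.63,0.0,0.0]]
40 [-20.925  -3.    120.691] [[0.0,0.14,-0.22,0.62,0.0,0.0]]
35 [-25.803  -3.    113.924] [[0.0,0.01,-0.21,0.63,0.0,0.0]]
30 [-29.972  -3.    106.626] [[0.0,0.02,-0.21,0.62,0.0,0.0]]
```

Emit:
{"name": "apply_moves", "arguments": {"targets": [[0,0.15,-0.22,0.63,0,0],[0,0,-0.21,0.62,0,0],[0,0,-0.21,0.63,0,0],[0,0,-0.21,0.62,0,0],[0,0,-0.21,0.63,0,0],[0,0,0,0,0,0]]}}

```text
clock: 29.72
eef_pos: [526.0, -39.0, 141.9]
tool_rot: [-0.963, 0.002, -0.189]
force: [0.4, 0.1, -3.9]
width: 21.2
```

Run:
```python
from path import *
p,R=cur();s=read_state();print(wf(p),s["force"],s["qpos"]);print(F().T@R)
p,R=seq(p,R,range(50,29,-5),lambda t:[-5,0,7] if t>40 else [-3,0,4])
```

```text
[ -7.323  -4.591 141.882] [ 0.42   0.133 -3.92 ] [ 0.966  0.893 -0.943  1.928  0.127  0.627  1.517]
[[-0.009  0.571  0.821]
 [-1.    -0.003 -0.008]
 [-0.002 -0.821  0.571]]
50 [-11.191  -3.    135.425] [[-0.04,0.08,-0.17,0.64,-0.06,0.03]]
45 [-17.373  -3.    129.873] [[0.0,0.0,-0.21,0.63,0.0,0.0]]
40 [-20.925  -3.    120.691] [[0.0,0.1,-0.22,0.62,0.0,0.0]]
35 [-25.803  -3.    113.924] [[0.0,0.02,-0.21,0.63,0.0,0.0]]
30 [-29.972  -3.    106.626] [[0.0,0.02,-0.21,0.62,0.0,0.0]]
```

Emit:
{"name": "apply_moves", "arguments": {"targets": [[-0.04,0.06,-0.18,0.63,-0.06,0.03],[0,0,-0.21,0.63,0,0],[0,0,0,0,0,0]]}}

```text
clock: 30.1
eef_pos: [522.8, -47.6, 130.7]
tool_rot: [-0.788, -0.0, -0.176]
force: [-0.9, 0.3, -3.7]
width: 21.6
```

Run:
```python
from path import *
p,R=cur();s=read_state();print(wf(p),s["force"],s["qpos"]);print(F().T@R)
p,R=seq(p,R,range(40,29,-5),lambda t:[-5,0,7] if t>40 else [-3,0,4])
```

```text
[-16.294  -2.976 130.729] [-0.851  0.268 -3.729] [ 1.087  1.049 -1.025  1.895  0.102  0.672  1.641]
[[ 0.004  0.705  0.709]
 [-1.     0.002  0.003]
 [ 0.    -0.709  0.705]]
40 [-20.925  -3.    120.691] [[0.0,0.1,-0.26,0.64,0.02,-0.02]]
35 [-25.803  -3.    113.924] [[0.0,0.01,-0.21,0.63,0.0,0.0]]
30 [-29.972  -3.    106.626] [[0.0,0.02,-0.21,0.62,0.0,0.0]]
```

Emit:
{"name": "apply_moves", "arguments": {"targets": [[0,0.08,-0.24,0.63,0,0],[0,0.01,-0.21,0.63,0,0],[0,0,0,0,0,0]]}}

```text
clock: 30.48
eef_pos: [521.3, -56.2, 115.2]
tool_rot: [-0.613, -0.0, -0.175]
force: [0.8, 0.1, -3.7]
width: 21.2
```

Run:
```python
from path import *
p,R=cur();s=read_state();print(wf(p),s["force"],s["qpos"]);print(F().T@R)
p,R=seq(p,R,[32,30,30],lambda t:[-1,0,2])
w=get_image("wrist");sc=get_image("scene")
o=np.zeros((373,800,3),np.uint8);o[:,:400]=cv2.resize(crop(sc,190,130,150,140,4),(400,373));o[:300,400:]=cv2.resize(w,(400,300));save("c9",o)
```

```text
[-25.07   -3.07  115.223] [ 0.796  0.114 -3.743] [ 1.175  1.218 -1.076  1.843  0.083  0.738  1.748]
[[ 0.005  0.818  0.575]
 [-1.     0.004  0.003]
 [ 0.    -0.575  0.818]]
32 [-26.392  -3.    107.606] [[0.0,0.08,-0.17,0.39,0.02,-0.03]]
30 [-27.972  -3.    104.626] [[0.0,0.01,-0.09,0.25,0.0,0.0]]
30 [-27.972  -3.    104.626] [[0.0,0.0,0.0,0.0,0.0,0.0]]
```

View pics/c9.png

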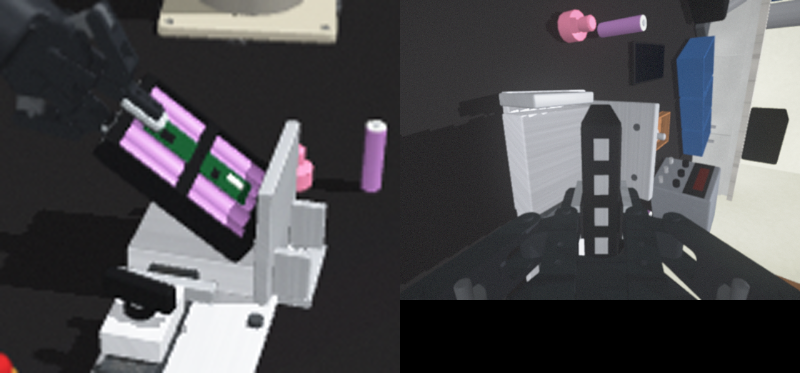

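Emit:
{"name": "apply_moves", "arguments": {"targets": [[0,0.08,-0.17,0.4,0,0],[0,0.01,-0.09,0.25,0,0],[0,0,0,0,0,0]]}}

```text
clock: 30.95
eef_pos: [520.6, -58.2, 105.7]
tool_rot: [-0.52, -0.002, -0.173]
force: [-0.1, -0.4, -4.3]
width: 21.2
```

Run:
```python
from path import *
p,R=cur();s=read_state();print(wf(p),s["force"],s["torque"],s["qpos"]);print(F().T@R)
p,R=seq(p,R,[27,24,24],lambda t:[0,0,0])
```

```text
[-27.12   -2.685 105.744] [-0.058 -0.361 -4.266] [-1.81   0.271 -0.011] [ 1.208  1.308 -1.095  1.811  0.073  0.778  1.8  ]
[[ 0.007  0.868  0.497]
 [-1.     0.005  0.005]
 [ 0.002 -0.497  0.868]]
27 [-29.119  -3.     98.015] [[0.01,0.05,-0.19,0.35,0.03,-0.04]]
24 [-30.993  -3.     93.244] [[0.0,0.01,-0.13,0.38,0.0,0.0]]
24 [-30.993  -3.     93.244] [[0.0,0.0,0.0,0.0,0.0,0.0]]
```

Emit:
{"name": "apply_moves", "arguments": {"targets": [[0,0.04,-0.18,0.36,0,0],[0,0,-0.13,0.38,0,0],[0,0,0,0,0,0]]}}

```text
clock: 31.32
eef_pos: [520.2, -62.5, 94.6]
tool_rot: [-0.415, -0.002, -0.174]
force: [-0.0, -0.4, -3.5]
width: 21.3
```

Run:
```python
from path import *
p,R=cur();s=read_state();print(wf(p),s["force"],s["torque"],s["qpos"]);print(F().T@R)
p,R=seq(p,R,[24],lambda t:[0,0,0])
```

```text
[-31.49   -3.036  94.553] [-0.046 -0.404 -3.5  ] [-1.828  0.3    0.009] [ 1.241  1.409 -1.112  1.766  0.062  0.834  1.855]
[[ 0.006  0.915  0.403]
 [-1.     0.005  0.004]
 [ 0.002 -0.403  0.915]]
24 [-30.993  -3.     93.244] [[0.0,0.02,-0.02,-0.03,0.03,-0.03]]
```

Emit:
{"name": "apply_moves", "arguments": {"targets": [[0,0.03,-0.05,0,0,0],[0,0.03,-0.05,0,0,0],[0,0,0,0,0,0]]}}

```text
clock: 31.7
eef_pos: [520.6, -62.3, 93.4]
tool_rot: [-0.414, -0.003, -0.173]
force: [-3.2, -8.5, 8.6]
width: 21.2
```

Emit:
{"name": "apply_moves", "arguments": {"targets": [[0,0.03,-0.05,0,0,0],[0,0.03,-0.05,0,0,0],[0,0,0,0,0,0]]}}

```text
clock: 32.08
eef_pos: [521.2, -62.8, 91.5]
tool_rot: [-0.411, -0.004, -0.175]
force: [-8.1, -19.0, 19.5]
width: 21.5
```

Emit:
{"name": "apply_moves", "arguments": {"targets": [[0,-0.02,0.02,0,0,0],[0,0,0,0,0,0],[0,0,0,0,0,0]], "jaw": -0.4}}

```text
clock: 32.45
eef_pos: [520.0, -62.0, 85.8]
tool_rot: [-0.417, -0.002, -0.173]
force: [0.6, -3.0, -2.0]
width: 25.7
```

Emit:
{"name": "apply_moves", "arguments": {"targets": [[0,0,0,0,0,0],[0,0,0,0,0,0]], "jaw": -0.3}}

```text
clock: 32.7
eef_pos: [519.7, -61.7, 85.7]
tool_rot: [-0.416, -0.001, -0.173]
force: [-0.1, -0.1, -2.6]
width: 29.6
```

Emit:
{"name": "apply_moves", "arguments": {"targets": [[0,0,0,0,0,0],[0,0,0,0,0,0]], "jaw": -0.2}}

```text
clock: 32.95
eef_pos: [519.6, -61.8, 85.8]
tool_rot: [-0.416, -0.001, -0.173]
force: [-0.1, -0.5, -2.1]
width: 34.0
```

Emit:
{"name": "apply_moves", "arguments": {"targets": [[0,0,0,0,0,0],[0,0,0,0,0,0]], "jaw": 0}}

```text
clock: 33.2
eef_pos: [519.7, -62.1, 85.8]
tool_rot: [-0.416, -0.002, -0.173]
force: [-0.1, 0.6, -2.8]
width: 42.5
```

Run:
```python
from path import *
p,R=cur();s=read_state();print(wf(p),s["force"],s["torque"],s["width"])
e=np.degrees(np.arcsin(-(F().T@R)[2,1]));print(e)
d,u=vec(24);K=tooldir(24,1);BK=5
pf=wf(p);tip=pf-21*u-BK*d;print("lower tip",tip)
for th,sx in((14,22),(10,16),(5,10),(0,7),(-2,6)):
    w=corner(max(th,0))+(sx+BK)*d+21*u+([0,0,-5] if th<0 else [0,0,0]);w[1]=-3;print(th,w)
    p,R=rows(p,R,fw(w),K,n=3)
```

```text
[-31.187  -2.533  85.772] [-0.089  0.638 -2.814] [-1.268  0.221 -0.013] 42.53855950138431
23.83146778805065
lower tip [-44.296  -2.533  68.621]
14 [-37.456  -3.     82.072]
[[0.0,-0.04,-0.05,-0.01,0.01,-0.01],[0.01,-0.03,-0.05,0.0,0.01,-0.02],[0.0,-0.04,-0.05,-0.01,0.01,-0.01]]
n 3 end [518.987 -68.561  82.067]
10 [-43.467  -3.     74.954]
[[0.0,-0.02,-0.07,0.0,0.0,0.0],[0.0,-0.02,-0.08,0.0,0.0,0.0],[0.0,-0.02,-0.07,0.0,0.0,0.0]]
n 3 end [517.954 -74.238  75.003]
5 [-48.64   -3.     65.285]
[[0.0,-0.01,-0.09,0.0,0.0,0.0],[0.0,0.0,-0.09,0.0,0.0,0.0],[0.0,-0.01,-0.1,0.0,0.0,0.0]]
n 3 end [517.009 -79.438  65.096]
0 [-49.996  -3.     54.304]
[[0.0,0.03,-0.09,0.0,0.0,0.0],[0.0,0.02,-0.08,0.0,0.0,0.0],[0.0,0.03,-0.09,0.0,0.0,0.0]]
n 3 end [516.776 -80.722  54.294]
-2 [-50.91  -3.    49.71]
[[0.0,0.01,-0.04,0.0,0.0,0.0],[0.0,0.01,-0.04,0.0,0.0,0.0],[0.0,0.01,-0.03,0.0,0.0,0.0]]
n 3 end [516.652 -81.404  49.786]
```

Emit:
{"name": "apply_moves", "arguments": {"targets": [[0,-0.04,-0.05,0,0,0],[0,-0.04,-0.05,0,0,0],[0,-0.04,-0.05,0,0,0],[0,-0.02,-0.07,0,0,0],[0,-0.02,-0.08,0,0,0],[0,-0.02,-0.07,0,0,0],[0,0,0,0,0,0]]}}

```text
clock: 34.08
eef_pos: [517.7, -74.9, 74.8]
tool_rot: [-0.416, -0.002, -0.174]
force: [-0.6, -0.6, -1.4]
width: 42.8
```

Emit:
{"name": "apply_moves", "arguments": {"targets": [[0,-0.01,-0.09,0,0,0],[0,0,-0.09,0,0,0],[0,-0.01,-0.1,0,0,0],[0,0,0,0,0,0]]}}

```text
clock: 34.58
eef_pos: [516.8, -80.1, 64.8]
tool_rot: [-0.416, -0.001, -0.174]
force: [-0.3, -0.5, -1.5]
width: 42.7
```

Run:
```python
from path import *
p,R=cur();s=read_state();print(wf(p),s["force"],s["width"])
w=get_image("wrist");sc=get_image("scene")
o=np.zeros((373,800,3),np.uint8);o[:,:400]=cv2.resize(crop(sc,190,140,150,140,4),(400,373));o[:300,400:]=cv2.resize(w,(400,300));save("c10",o)
```

```text
[-49.359  -2.857  64.763] [-0.321 -0.461 -1.537] 42.683024322945656
```

View pics/c10.png

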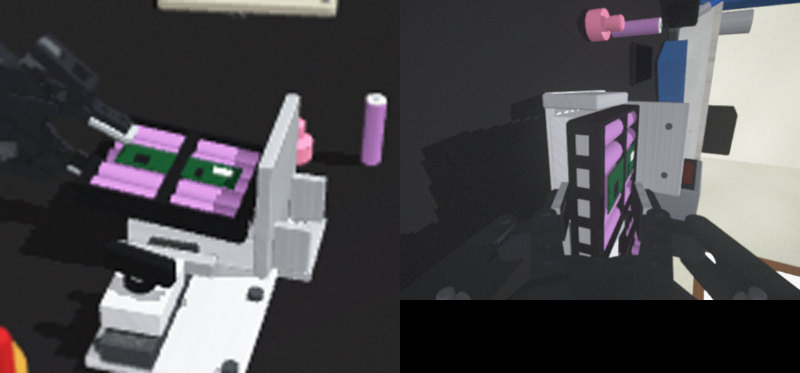

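Emit:
{"name": "apply_moves", "arguments": {"targets": [[0,0.02,-0.09,0,0,0],[0,0.02,-0.08,0,0,0],[0,0.02,-0.09,0,0,0],[0,0.01,-0.05,0,0,0],[0,0.01,-0.05,0,0,0],[0,0,0,0,0,0]]}}

```text
clock: 35.42
eef_pos: [516.4, -82.6, 51.1]
tool_rot: [-0.416, -0.002, -0.173]
force: [0.4, -0.6, -0.1]
width: 42.7
```

Emit:
{"name": "apply_moves", "arguments": {"targets": [[0,-0.4,0,0,0,0],[0,-0.5,0,0,0,0],[0,-0.5,0,0,0,0],[0,0,0,0,0,0]]}}

```text
clock: 35.92
eef_pos: [508.3, -135.7, 74.0]
tool_rot: [-0.418, -0.003, -0.177]
force: [-0.2, -0.7, -0.2]
width: 42.5
```

Emit:
{"name": "apply_moves", "arguments": {"targets": [[0,0,0,0,0,0],[0,0,0,0,0,0],[0,0,0,0,0,0],[0,0,0,0,0,0],[0,0,0,0,0,0]], "jaw": -1}}

```text
clock: 36.55
eef_pos: [507.4, -132.9, 73.4]
tool_rot: [-0.416, -0.002, -0.173]
force: [-0.2, 0.8, -0.8]
width: -0.1
```

Run:
```python
from path import *
p,R=cur();s=read_state();print(wf(p),s["force"],s["width"],s["qpos"])
K=tooldir(24,1)
p,R=rows(p,R,fw([-86,-1,53]),K,n=3)
p,R=rows(p,R,fw([-70,-1,53]),K,n=4)
im=get_image("top");t=calibration("top");save("t11",im)
h=cv2.cvtColor(im,cv2.COLOR_RGB2HSV);m=cv2.inRange(h,(135,50,60),(165,255,255));m[:150]=0;m[230:]=0;m[:,:235]=0;m[:,340:]=0
pts=np.concatenate(cv2.findContours(m,0,1)[0])[:,0,:]
b=cv2.boxPoints(cv2.minAreaRect(pts));w=onz(t,b,60);print(np.array([wf(x) for x in w]))
```

```text
[-103.038   -3.108   73.362] [-0.183  0.785 -0.818] -0.07214960351293875 [ 1.303  1.438 -1.082  1.645  0.088  0.994  1.91 ]
[[-0.02,0.2,-0.1,-0.01,0.01,-0.01],[-0.01,0.2,-0.1,0.0,0.01,-0.02],[-0.02,0.2,-0.09,-0.01,0.01,-0.01]]
n 3 end [ 508.497 -115.606   53.034]
[[0.0,0.09,0.04,0.0,0.0,0.0],[0.0,0.09,0.04,0.0,0.0,0.0],[0.0,0.09,0.04,0.0,0.0,0.0],[0.0,0.09,0.04,0.0,0.0,0.0]]
n 4 end [ 511.316 -100.102   53.026]
[[ 54.901  50.789  60.   ]
 [ 55.456 -53.454  60.   ]
 [-67.192 -53.14   60.   ]
 [-66.508  50.833  60.   ]]
```

Emit:
{"name": "apply_moves", "arguments": {"targets": [[-0.02,0.2,-0.1,0,0,0],[-0.01,0.2,-0.1,0,0,0],[-0.02,0.2,-0.09,0,0,0],[0,0.09,0.04,0,0,0],[0,0,0,0,0,0]]}}

```text
clock: 37.22
eef_pos: [509.2, -111.3, 53.3]
tool_rot: [-0.416, -0.002, -0.173]
force: [-0.1, 0.1, -0.2]
width: 0.1
```

Emit:
{"name": "apply_moves", "arguments": {"targets": [[0,0.09,0.04,0,0,0],[0,0.09,0.04,0,0,0],[0,0,0,0,0,0]]}}

```text
clock: 37.6
eef_pos: [510.8, -104.2, 53.2]
tool_rot: [-0.416, -0.002, -0.174]
force: [-0.3, -1.5, -0.2]
width: -0.1
```

Emit:
{"name": "apply_moves", "arguments": {"targets": [[0,0.05,0.02,0,0,0],[0,0.05,0.02,0,0,0],[0,0,0,0,0,0]]}}

```text
clock: 37.98
eef_pos: [511.9, -101.2, 53.1]
tool_rot: [-0.417, -0.003, -0.176]
force: [-1.5, -7.9, 3.1]
width: -0.2
```

Emit:
{"name": "apply_moves", "arguments": {"targets": [[0,0.05,0.02,0,0,0],[0,0,0,0,0,0]]}}

```text
clock: 38.22
eef_pos: [512.3, -100.9, 53.0]
tool_rot: [-0.419, -0.003, -0.177]
force: [-5.0, -15.1, 6.3]
width: 0.1
```

Emit:
{"name": "apply_moves", "arguments": {"targets": [[0,0.05,0.02,0,0,0],[0,0,0,0,0,0]]}}

```text
clock: 38.48
eef_pos: [512.4, -100.7, 53.0]
tool_rot: [-0.42, -0.003, -0.178]
force: [-9.9, -24.4, 11.2]
width: -0.1
```

Run:
```python
from path import *
p,R=cur()
p,R=rows(p,R,wf(p)*0+fw([-140,-2,95]),tooldir(30,1),n=3)
p,R=rows(p,R,fw([-100,-30,230]),toolR([0,0,-1],[1,0,0]),n=9)
```

```text
[[0.0,-0.67,0.08,-0.25,0.01,0.0],[0.0,-0.68,0.06,-0.24,0.01,0.0],[-0.01,-0.67,0.04,-0.25,0.0,0.0]]
n 3 end [ 499.58  -168.999   94.933]
[[0.08,-0.09,0.38,-0.83,0.0,0.0],[0.08,-0.14,0.37,-0.84,0.0,0.0],[0.08,-0.17,0.35,-0.83,0.0,0.0],[0.07,-0.22,0.32,-0.83,0.0,0.0],[0.08,-0.25,0.3,-0.84,0.0,0.0],[0.08,-0.29,0.27,-0.83,0.0,0.0],[0.08,-0.31,0.23,-0.83,0.0,0.0],[0.08,-0.34,0.2,-0.84,0.0,0.0],[0.08,-0.36,0.15,-0.83,0.0,0.0]]
n 9 end [ 534.608 -134.774  229.986]
```

Emit:
{"name": "apply_moves", "arguments": {"targets": [[0,-0.2,0,0,0,0],[0,-0.6,0.06,-0.25,0,0],[0,-0.65,0.06,-0.25,0,0],[0,-0.65,0.04,-0.25,0,0],[0,0,0,0,0,0]]}}

```text
clock: 39.1
eef_pos: [500.1, -168.1, 96.1]
tool_rot: [-0.522, -0.004, -0.174]
force: [-0.1, -0.4, -0.5]
width: 0.1
```

Emit:
{"name": "apply_moves", "arguments": {"targets": [[0.08,-0.09,0.38,-0.83,0,0],[0.08,-0.14,0.37,-0.83,0,0],[0.08,-0.17,0.35,-0.83,0,0],[0.08,-0.22,0.32,-0.83,0,0],[0.08,-0.25,0.3,-0.83,0,0],[0.08,-0.29,0.27,-0.83,0,0],[0.08,-0.31,0.23,-0.83,0,0],[0.08,-0.34,0.2,-0.83,0,0],[0.08,-0.36,0.15,-0.83,0,0],[0,0,0,0,0,0]], "jaw": -0.1}}

```text
clock: 40.35
eef_pos: [535.0, -128.6, 230.6]
tool_rot: [-1.562, -0.003, -0.164]
force: [0.5, 0.2, -0.1]
width: 38.3
```

Run:
```python
from path import *
p,R=cur();print(wf(p),read_state()["qpos"])
a=1.345;z=[-np.cos(a),-np.sin(a),0];K=toolR([0,0,-1],z)
p,R=rows(p,R,fw([5,-139.5,170]),K,n=14)
```

```text
[-93.838 -29.428 230.566] [ 0.653  0.568 -0.712  1.788  0.437  0.947  1.166]
[[0.2,0.11,0.17,0.0,0.93,0.0],[0.17,0.11,0.2,-0.01,0.92,-0.01],[0.15,0.11,0.22,0.0,0.93,0.0],[0.12,0.11,0.23,-0.01,0.93,0.0],[0.09,0.11,0.25,0.0,0.92,-0.01],[0.05,0.11,0.26,-0.01,0.93,0.0],[0.02,0.11,0.26,0.0,0.93,0.0],[-0.01,0.11,0.27,0.0,0.93,-0.01],[-0.05,0.11,0.25,-0.01,0.92,0.0],[-0.08,0.11,0.26,0.0,0.93,0.0],[-0.11,0.11,0.24,-0.01,0.93,-0.01],[-0.14,0.11,0.22,0.0,0.92,0.0],[-0.17,0.1,0.2,-0.01,0.93,0.0],[-0.2,0.11,0.18,0.0,0.93,-0.01]]
n 14 end [661.075 -50.893 170.119]
```

Emit:
{"name": "apply_moves", "arguments": {"targets": [[0.2,0.11,0.17,0,0.93,0],[0.17,0.11,0.2,0,0.93,0],[0.15,0.11,0.22,0,0.93,0],[0.12,0.11,0.23,0,0.93,0],[0.09,0.11,0.25,0,0.93,0],[0.05,0.11,0.26,0,0.93,0],[0.02,0.11,0.26,0,0.93,0],[-0.01,0.11,0.27,0,0.93,0],[-0.05,0.11,0.25,0,0.93,0],[-0.08,0.11,0.26,0,0.93,0],[-0.11,0.11,0.24,0,0.93,0],[-0.14,0.11,0.22,0,0.93,0]]}}

```text
clock: 41.85
eef_pos: [641.4, -70.3, 174.8]
tool_rot: [-1.574, 0.008, -1.738]
force: [0.1, 0.4, 0.1]
width: 38.5
```

Emit:
{"name": "apply_moves", "arguments": {"targets": [[-0.17,0.1,0.2,0,0.93,0],[-0.2,0.1,0.18,0,0.93,0],[0,0,0,0,0,0]]}}

```text
clock: 42.22
eef_pos: [659.8, -58.3, 167.2]
tool_rot: [-1.576, 0.006, -1.991]
force: [-0.6, -0.5, -0.1]
width: 38.6
```

Run:
```python
from path import *
p,R=cur();print(wf(p),read_state()["qpos"])
a=1.345;z=[-np.cos(a),-np.sin(a),0];K=toolR([0,0,-1],z)
c=calibration("wrist");im=get_image("wrist");save("w12",im)
print("expected knob px",proj(c,[fw([5,-139.5,85])]))
p,R=rows(p,R,fw([5,-139.5,62]),K,n=4)
```

```text
[  -2.359 -139.651  167.158] [ 0.139  0.718 -0.156  1.537  0.121  0.898 -0.474]
expected knob px [[282.368 209.745]]
[[-0.04,0.66,-0.01,0.01,-0.03,-0.01],[-0.04,0.66,-0.01,0.01,-0.02,-0.01],[-0.04,0.65,-0.01,0.01,-0.03,-0.01],[-0.05,0.66,-0.01,0.0,-0.02,-0.01]]
n 4 end [660.962 -50.916  61.991]
```

View pics/w12.png

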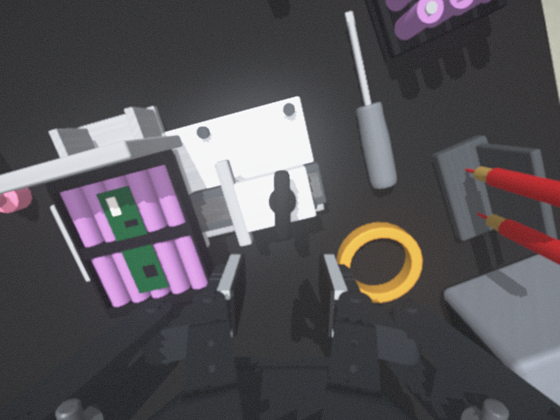

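The board side is up; the knob bar (282,205) sits where expected, between the fingers, and the tape roll stays below them.

Emit:
{"name": "apply_moves", "arguments": {"targets": [[-0.05,0.66,-0.01,0,-0.03,0],[-0.04,0.66,-0.01,0,-0.03,0],[-0.04,0.65,-0.01,0,-0.03,0],[-0.05,0.62,-0.01,0,-0.02,0],[0,0,0,0,0,0]]}}

```text
clock: 42.9
eef_pos: [660.2, -50.3, 64.1]
tool_rot: [-1.576, 0.005, -1.975]
force: [-0.5, -0.7, 0.2]
width: 38.3
```

Emit:
{"name": "apply_moves", "arguments": {"targets": [[0,0,0,0,0,0],[0,0,0,0,0,0],[0,0,0,0,0,0],[0,0,0,0,0,0],[0,0,0,0,0,0]], "jaw": -1}}

```text
clock: 43.52
eef_pos: [663.7, -50.0, 68.0]
tool_rot: [-1.569, 0.007, -1.976]
force: [-1.1, -2.6, 6.3]
width: 11.3
```

Run:
```python
from path import *
p,R=cur();s=read_state();print(wf(p),s["force"],s["width"])
f=wf(p)
p,R=rows(p,R,fw([f[0],f[1]+28,f[2]]),R,n=6)
p,R=rows(p,R,fw([f[0],f[1]+32,f[2]]),R,n=2)
```

```text
[   6.489 -142.004   67.991] [-1.127 -2.625  6.255] 11.27199735994133
[[0.03,0.0,-0.11,0.0,0.0,0.0],[0.02,0.0,-0.12,0.0,0.0,0.0],[0.03,0.0,-0.11,0.0,0.0,0.0],[0.02,0.0,-0.11,0.0,0.0,0.0],[0.03,0.0,-0.12,0.0,0.0,0.0],[0.03,0.0,-0.11,0.0,0.0,0.0]]
n 6 end [636.155 -45.17   67.89 ]
[[0.01,0.0,-0.05,0.0,0.0,0.0],[0.01,0.0,-0.05,0.0,0.0,0.0]]
n 2 end [632.164 -44.328  67.876]
```

Emit:
{"name": "apply_moves", "arguments": {"targets": [[0.03,0,-0.12,0,0,0],[0.03,0,-0.12,0,0,0],[0.03,0,-0.12,0,0,0],[0.03,0,-0.12,0,0,0],[0.03,0,-0.12,0,0,0],[0.03,0,-0.1,0,0,0],[0,0,-0.05,0,0,0],[0,0,0,0,0,0]]}}

```text
clock: 44.52
eef_pos: [633.6, -44.8, 68.0]
tool_rot: [-1.568, 0.007, -1.976]
force: [-0.6, -2.7, 7.5]
width: 11.6
```

Emit:
{"name": "apply_moves", "arguments": {"targets": [[0.01,0,-0.05,0,0,0],[0,0,0,0,0,0]]}}

```text
clock: 44.78
eef_pos: [631.7, -44.4, 68.0]
tool_rot: [-1.568, 0.008, -1.976]
force: [1.2, -2.4, 6.3]
width: 11.4
```

Emit:
{"name": "apply_moves", "arguments": {"targets": [[0.01,0,-0.04,0,0,0],[0,0,0,0,0,0]]}}

```text
clock: 45.02
eef_pos: [630.1, -44.2, 68.0]
tool_rot: [-1.567, 0.008, -1.976]
force: [-0.3, -3.1, 7.1]
width: 11.9
```

Emit:
{"name": "apply_moves", "arguments": {"targets": [[0.01,0,-0.04,0,0,0],[0,0,0,0,0,0]]}}

```text
clock: 45.28
eef_pos: [629.1, -44.0, 68.0]
tool_rot: [-1.566, 0.008, -1.976]
force: [2.8, -1.9, 6.0]
width: 11.6
```

Emit:
{"name": "apply_moves", "arguments": {"targets": [[0.01,0,-0.04,0,0,0],[0,0,0,0,0,0]]}}

```text
clock: 45.52
eef_pos: [627.9, -43.8, 68.0]
tool_rot: [-1.566, 0.008, -1.976]
force: [2.8, -3.1, 6.7]
width: 11.7
```

Emit:
{"name": "apply_moves", "arguments": {"targets": [[0.01,0,-0.04,0,0,0],[0,0,0,0,0,0]]}}

```text
clock: 45.78
eef_pos: [627.3, -43.7, 68.0]
tool_rot: [-1.564, 0.009, -1.976]
force: [5.9, -3.3, 5.5]
width: 11.4
```

Emit:
{"name": "apply_moves", "arguments": {"targets": [[0.01,0,-0.04,0,0,0],[0,0,0,0,0,0]]}}

```text
clock: 46.02
eef_pos: [627.2, -43.6, 68.0]
tool_rot: [-1.561, 0.01, -1.976]
force: [8.2, -3.7, 1.3]
width: 11.5
```

Emit:
{"name": "apply_moves", "arguments": {"targets": [[0,0,0,0,0.8,0],[0,0,0,0,0.8,0],[0,0,0,0,0.8,0],[0,0,0,0,0.8,0],[0,0,0,0,0.8,0],[0,0,0,0,0.8,0],[0,0,0,0,0.8,0],[0,0,0,0,0.8,0],[0,0,0,0,0.8,0],[0,0,0,0,0.8,0],[0,0,0,0,0.8,0],[0,0,0,0,0.8,0]]}}

```text
clock: 47.52
eef_pos: [627.0, -43.4, 68.1]
tool_rot: [-1.577, 0.012, 2.963]
force: [7.2, -2.8, 2.5]
width: 11.4
```

Emit:
{"name": "apply_moves", "arguments": {"targets": [[0,0,0,0,0.1,0],[0,0,0,0,0,0]]}}

```text
clock: 47.78
eef_pos: [627.0, -43.3, 68.1]
tool_rot: [-1.577, 0.012, 2.954]
force: [8.6, -2.9, 2.3]
width: 11.3
```

Run:
```python
from path import *
s=read_state();print(s["force"],s["torque"],s["tool_rot"],wf(s["eef_pos"]))
```

```text
[ 8.567 -2.943  2.299] [-0.78  -1.566  0.311] [-1.577  0.012  2.954] [   6.497 -104.731   68.08 ]
```

Emit:
{"name": "apply_moves", "arguments": {"targets": [[0,0,0,0,0,0],[0,0,0,0,0,0],[0,0,0,0,0,0],[0,0,0,0,0,0],[0,-0.7,0,0,0,0],[0,-0.9,0,0,0,0],[0,-0.9,0,0,0,0],[0,-0.9,0,0,0,0],[0,-0.9,0,0,0,0],[0,0,0,0,0,0]], "jaw": -0.1}}

```text
clock: 49.02
eef_pos: [623.7, -43.9, 241.8]
tool_rot: [-1.579, 0.008, 2.953]
force: [0.8, -0.8, -0.4]
width: 38.2
```

Emit:
{"name": "apply_moves", "arguments": {"targets": [[0,0,0.9,0,0,0],[0,0,0.9,0,0,0],[0,0,0.9,0,0,0],[0,0,0.9,0,0,0],[0,0,0.9,0,0,0],[0,0,0,0,0,0]]}}

```text
clock: 49.78
eef_pos: [585.9, -224.4, 236.3]
tool_rot: [-1.576, -0.001, 2.947]
force: [-0.9, 0.1, -0.0]
width: 38.3
```

Run:
```python
from path import *
p,R=cur();print(wf(p))
im=get_image("top");t=calibration("top");sc=get_image("scene");im0=cv2.cvtColor(cv2.imread("pics/top0.png"),cv2.COLOR_BGR2RGB)
def lil(im):
    h=cv2.cvtColor(im,cv2.COLOR_RGB2HSV);m=cv2.inRange(h,(135,50,60),(165,255,255));m[:150]=0;m[230:]=0;m[:,:235]=0;m[:,340:]=0
    pts=np.concatenate(cv2.findContours(m,0,1)[0])[:,0,:]
    return np.array([wf(x) for x in onz(t,cv2.boxPoints(cv2.minAreaRect(pts)),60)])
for q in(im0,im): b=lil(q);print(b,b.mean(0))
o=np.zeros((600,800,3),np.uint8)
o[:,:640]=0
a=cv2.resize(crop(im,105,90,320,160,2),(800,400))
b=cv2.resize(crop(sc,205,165,130,125,4),(208,200));w=cv2.resize(get_image("wrist"),(266,200))
o[:400]=a;o[400:,:208]=b;o[400:,220:486]=w;save("c13",o)
# bystander check against start: difference of masks
d=cv2.absdiff(im,im0).max(2);d=(d>60).astype(np.uint8);n,l,st,c=cv2.connectedComponentsWithStats(d)
print([(st[i].tolist()) for i in range(1,n) if st[i,4]>25])
```

```text
[-179.046  -96.687  236.327]
[[ 60.317  52.024  60.   ]
 [ 61.955 -50.831  60.   ]
 [-57.848 -51.737  60.   ]
 [-58.29   50.861  60.   ]] [ 1.534  0.079 60.   ]
[[ 62.154  53.438  60.   ]
 [ 63.834 -50.819  60.   ]
 [-58.315 -51.741  60.   ]
 [-58.759  52.248  60.   ]] [ 2.228  0.781 60.   ]
[[459, 33, 12, 25, 109], [237, 39, 293, 381, 48141], [367, 129, 18, 7, 92], [383, 134, 14, 13, 109], [156, 148, 21, 13, 199], [260, 171, 56, 44, 1600], [260, 293, 57, 74, 1563], [544, 318, 12, 5, 34], [461, 364, 20, 56, 752]]
```

View pics/c13.png

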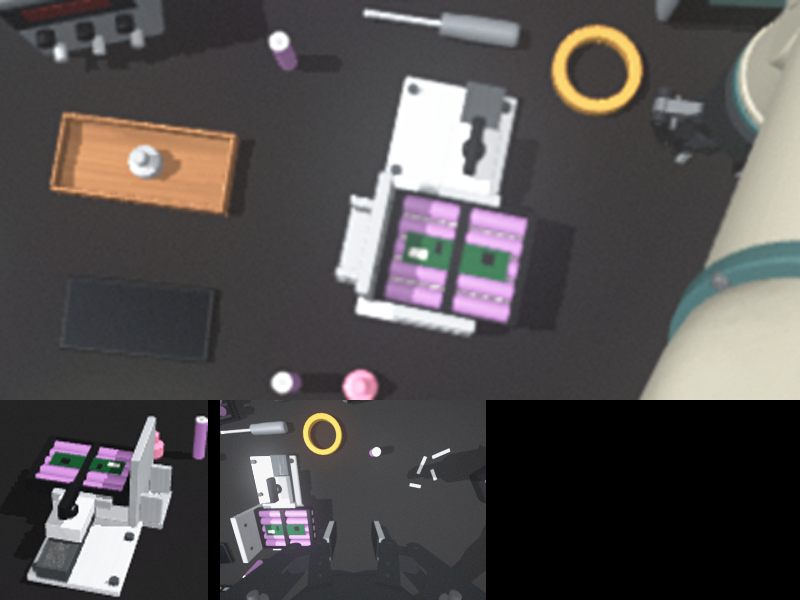

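The final view shows the module board side up, square and home, with the jaw against it. The knob bar lies along the fixture's y axis. The weight stands in the tray at (145,160), and the bystanders are where they were.

```bash
python3 -c "
from cell import *
print(read_state()['force'],finish_job())"
```

```text
the job is handed in; nothing more can be done
[ 0.3695895   0.361882   -0.42635826] None
```

I handed the job in at about 50 s on the robot's clock. The module is turned over and clamped again, and nothing in my last checks failed.

**What I did**
- There was only one press weight on the module, and I put it in the tray.
- I loosened the knob by about 1.34 rad and slid the jaw back about 34 mm.
- I tilted the module up against the backstop and gripped its 22 mm edge. I then stood it up clear of the bed and turned it half round in the air.
- I lowered it slowly with its edge against the backstop, then pushed it home.
- I closed the jaw on it and tightened the knob to its stop, where I felt about 0.3 N m.

**What the last checks showed**
- **Module:** The top picture shows it board side up and square. Its centre is within about 1 mm of where it started. After lowering it was about 6 mm short of the backstop, and the push corrected that.
- **Jaw and knob:** The jaw would not move further at about 8 N, back at its starting place to within about 2 mm. The knob bar lies along the fixture's y axis.
- **Weight:** It stands upright in the tray.
- **Other things on the bench:** The ones in my last views, including the pink look-alike, looked unmoved. The cutters were out of those views. The arm hid one cell from the top camera, but the wrist view showed it still standing.
- **Arm:** It is clear of everything, with about 0.4 N or less on each axis.

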